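Inspect a circuit board's contact row with a reading lens at the gauge's height

TASK

Take the circuit board out of the sloping cradle, stand it on edge in the free slot of the rack with its contact row still on top, setting it down without dropping it, and let go. Then take the reading lens by its handle and hold it level over the middle of that board's contact row, the lens at the height of the height gauge's pointer. The program finishes while still holding the lens there, steady and touching nothing else; leave the gauge's setting, the other boards and the small things on the bench as they are.

Things in the scene. Friction and masses are not known exactly. Their poses are not given: they have to be found in the camera images.
- board_centre (a point): centre of the circuit board to be moved: aluminium plate with green laminate, 100 wide x 10 thick x 100 mm high, at first lying back 25 degrees from upright in the cradle. x: along its width; y: thickness; z: from the foot (50 mm below this point) to the top edge (50 mm above). In the cradle its back is covered to 55 mm from the foot; the upper 45 mm are free on both faces
- contact_row (a point): middle of the top face of the board's contact row: a black strip with brass contacts, 40 x 6 x 4 mm, standing on the middle of the board's top edge, 54 mm above its centre along the board's z. Axes as the board
- board: the same board, 0.22 to 0.4 kg; origin at the middle of its foot edge, axes as above. Parts stand up to 12 mm proud of its +y face, all lower than 52 mm above the foot, save flat chips 2 mm proud
- cradle: fixed sloping cradle, base plate 116 x 100 mm, 77 mm high; origin at the middle of the base's underside; the board leans towards its -y side
- rack: fixed black rack, base 124 x 170 x 8 mm, three slots 52 mm apart along its y, running along its x, 13 mm wide between round-topped fins that reach 53 mm above the bench and stand 28 to 48 mm either side of a slot's middle; origin in the middle of the underside. Two slots hold boards, one (any of the three) is free
- free_slot (a point): middle of the floor of the free slot, 10 mm above the bench: the foot of the board comes to stand here. x runs along the slot (the board's width, either way round), y across it, z up
- board_a: another board just like the first, standing in the rack (foot 10 mm, top of contact row 114 mm above the bench); origin at the middle of its foot
- board_b: a second such board standing in the rack; origin at the middle of its foot
- board_a_centre (a point): centre of board_a
- board_b_centre (a point): centre of board_b
- lens_centre (a point): centre of the lens of the reading lens, lying flat on the bench: dark round frame 64 mm across and 14 mm thick, glass lens, handle along its own -x; z is the lens's axis (up as it lies)
- lens_handle (a point): middle of the reading lens's black handle, 94.5 mm from the lens centre along -x; the handle is 105 long (from 42 to 147 mm from the lens centre) x 18 wide x 14 mm thick. Axes as the lens
- lens: the whole reading lens, 0.09 to 0.15 kg, centre of mass about 46 mm from the lens's centre towards the handle; origin under the lens's centre, axes as above
- gauge: fixed height gauge at the far right corner of the rack: steel base 80 x 58 x 30 mm, upright graduated beam 18 mm wide to 277 mm height, sliding head with a pointer reaching 80 mm towards its own -x, slantwise to the rack; origin under the beam
- gauge_pointer (a point): tip of the height gauge's pointer, between 160 and 200 mm above the bench, set differently each time; the height at which the middle of the lens's thickness is to be held. z up. The head is held by friction only, do not push it
- spool: solder wire spool with green flanges, 60 mm across, 44 mm high; origin under its middle, leave alone
- jar: glass jar with steel lid and knob, 66 mm across, 116 mm high; origin under its middle, leave alone
- eyeglass: small black watchmaker-type eyeglass, 36 mm across, 36 mm high; origin under its middle, leave alone
- tweezers: steel tweezers lying flat, 118 mm long, 6 mm high; origin near the middle, leave alone
- dish: small steel dish, 76 mm across, 22 mm high; origin under its middle, leave alone

How it is judged:
By the outcome, as a careful person would: the job done as asked, in the order asked, and still so for the second after the job is handed in, while the arm keeps its last pose, push and grip.
It also fails if it takes over 64 s, if anything falls off the work surface, if the arm or the gripper's body presses on something with over 40 N, if the wrist force passes 120 N, or if a joint passes its speed limit or range.

ROBOT

A 7-joint arm with a two-finger parallel gripper is mounted at the origin on the work surface. World frame = base frame: x ahead of the robot, y to its left, z up, the work surface at z = 0. Lengths are in m, angles in rad, forces in N, time in s.
With the tool pointing down it reaches from about 0.375 to 0.925 m from the base axis. Payload 3.1 kg.
Tool frame: the origin (TCP) lies between the finger pads; the fingertips stand 19 mm ahead of it and the grasp point (between the pads) is the TCP; z points along the fingers, y is the direction in which the jaws open and shut (so a half turn about z gives the same grasp; the last joint's range is limited). The gripper opens to 85 mm and grips with 20 to 120 N. Pads are 22 mm wide; open, the fingers measure 114 mm over their backs; the gripper's body (76 mm by 85 mm) begins 54 mm behind the grasp point. The pads swing forward as they close: fully open they stand 13 mm farther back than shut.
Start: joints at [1.115, 0.383, 0.044, 1.598, -0.018, 1.161, -0.05], TCP at [0.228, -0.609, 0.212] pointing down, gripper open.
Joint ranges: [-2.61, 2.61], [-0.41, 2.15], [-1.48, 1.57], [0, 2.5], [-1.57, 4.71], [0.05, 1.97], [-2.85, 2.85]. Speed limits (rad/s): [2.79, 2.79, 3.14, 3.14, 3.14, 3.14, 3.14].

INTERFACE

Orientations are given as a unit quaternion [x, y, z, w].
In Python, from bench import move_ptp, movel, move_j, move_gripper, pause, inverse_kinematics, read_camera, camera_params, MotionError, sign_off, look_for, tip_of, read_time_s, read_qpos, read_joint_vel, read_effort, read_eef_pos, read_tcp_rot, read_ft_force, read_ft_torque, read_finger_gap gives the robot as it stands. Calls block until the motion is done:
- move_ptp(position, orientation): joint-space move of the TCP to a pose.
- movel(position, orientation=None, speed=0.15): straight line of the TCP; orientation=None keeps the orientation; speed is the mean speed in m/s.
- move_j(angles): joint-space move.
- move_gripper(opening, effort=None): finger opening in m; effort is the grip in N (None keeps the last); returns when the fingers have stopped.
- pause(seconds).
- inverse_kinematics(position, orientation): joint angles nearest the present ones, or None.
- read_camera(name): name is "scene" or "side" or "wrist"; returns the picture (400x640x3 uint8, red, green, blue); there is no depth.
- camera_params(name): a dict with "K" (3x3 intrinsics, pixels), "camera_from_world" (4x4, takes a point from world to camera coordinates). Camera axes: x right, y down, z forward; pixel columns grow to the right and rows downward; lengths in m; the calibration is good to about 2 mm. A picture is of the moment at which its call begins: read the wrist's pose just before it. camera_params takes no time and is no camera call; for the wrist camera it gives the pose at the moment of the call.
A pose or a line that the arm cannot do raises MotionError and nothing moves.
- sign_off(): hands the job in, once; it reports no verdict.
Trained networks look in the newest picture that a camera, given by its name, has taken for a name from the list of things; names that differ only in an ending like _2 or _b are one class to them, and where a whole thing is asked for, a point or a joint stands for the part that bears it (a point fixed in the world has none). Each returns a list of dicts, best first, with "confidence" (0 to 1); they miss things now and then, are a little off and sometimes report something else, mostly with a low value. They report only what shows in the picture. A call takes as long as a camera call.
- look_for(camera, name): "at" ([column, row] in pixels, amid what is visible of it).
- tip_of(camera, name): "at" ([column, row] in pixels: a listed point, or the origin of a listed thing).
Readings, each from a call of its own:
- read_time_s(): time.
- read_qpos(): joint angles.
- read_joint_vel(): joint speeds.
- read_effort(): joint torques, N m.
- read_eef_pos(): TCP position.
- read_tcp_rot(): TCP orientation.
- read_ft_force(): force on the tool from outside, world axes, zero at the start.
- read_ft_torque(): the same for the moment, N m.
- read_finger_gap(): finger opening in m.
Only numpy, scipy, OpenCV 4.12 (cv2) and the standard library are available. Lean on these libraries where they do the work, as an engineer would, in place of code of your own. Each camera call takes 0.05 s, during which the arm holds its last target.

## Working session

There is one attempt and no reset: what is moved stays moved. The work goes in short steps, each a Python script; the robot and the scene stay as the last script left them, time stands still between calls to the robot, and variables do not carry over. Pictures are saved under pics/ and viewed, and the job is handed in when it is done.

```bash
ls -la; mkdir -p pics; python3 - <<'E'
from bench import *
import cv2, numpy as np
print(read_time_s(), read_eef_pos(), read_tcp_rot())
for c in ["scene","side","wrist"]:
    im=read_camera(c); cv2.imwrite(f"pics/{c}0.png",im[:,:,::-1])
    p=camera_params(c); print(c,np.round(p["K"],1).tolist(),np.round(p["camera_from_world"],3).tolist())
    for n in ["board_centre","contact_row","free_slot","board_a_centre","lens_centre","lens_handle","gauge_pointer","cradle","rack","gauge"]:
        r=tip_of(c,n); print(n,[(np.round(q["at"]).tolist(),round(q["confidence"],2)) for q in r[:4]])
print(read_time_s())
E
```

```text
total 12
drwxr-xr-x  3 agent agent 4096 Dec  7 08:08 .
drwxr-xr-x 23 root  root  4096 Dec  7 08:08 ..
drwxr-xr-x  2 agent agent 4096 Dec  7 08:08 pics
0.0 [ 0.22726432 -0.60791529  0.21086863] [ 9.84036279e-01  1.77963076e-01 -3.07509395e-04 -1.28503840e-03]
scene [[447.3, 0.0, 315.7], [0.0, 447.3, 204.1], [0.0, 0.0, 1.0]] [[0.598, 0.801, 0.009, -0.312], [0.654, -0.481, -0.584, -0.325], [-0.464, 0.355, -0.812, 1.401], [0.0, 0.0, 0.0, 1.0]]
board_centre [([407.0, 242.0], 0.69), ([403.0, 124.0], 0.63), ([196.0, 289.0], 0.61), ([400.0, 146.0], 0.18)]
contact_row []
free_slot [([312.0, 218.0], 0.44)]
board_a_centre [([328.0, 196.0], 0.85)]
lens_centre [([232.0, 306.0], 0.69), ([287.0, 176.0], 0.21)]
lens_handle [([199.0, 286.0], 0.66), ([235.0, 310.0], 0.59)]
gauge_pointer []
cradle [([403.0, 148.0], 0.9)]
rack [([312.0, 224.0], 0.95)]
gauge [([319.0, 295.0], 0.76)]
side [[394.8, 0.0, 312.8], [0.0, 394.8, 201.8], [0.0, 0.0, 1.0]] [[-0.927, -0.375, -0.003, 0.492], [-0.234, 0.584, -0.777, 0.246], [0.293, -0.72, -0.629, 0.755], [0.0, 0.0, 0.0, 1.0]]
board_centre [([264.0, 376.0], 0.97), ([353.0, 171.0], 0.17)]
contact_row [([368.0, 271.0], 0.74), ([281.0, 366.0], 0.69)]
free_slot [([301.0, 254.0], 0.22)]
board_a_centre [([305.0, 241.0], 0.87)]
lens_centre [([322.0, 174.0], 0.95)]
lens_handle []
gauge_pointer [([278.0, 159.0], 0.97)]
cradle []
rack [([317.0, 242.0], 0.68)]
gauge [([274.0, 204.0], 0.8)]
wrist [[328.3, 0.0, 315.2], [0.0, 328.3, 199.1], [0.0, 0.0, 1.0]] [[0.351, -0.936, -0.001, -0.65], [-0.9, -0.337, 0.277, -0.037], [-0.259, -0.096, -0.961, 0.378], [0.0, 0.0, 0.0, 1.0]]
board_centre []
contact_row []
free_slot []
board_a_centre []
lens_centre []
lens_handle []
gauge_pointer []
cradle []
rack []
gauge []
1.65
```

View pics/scene0.png

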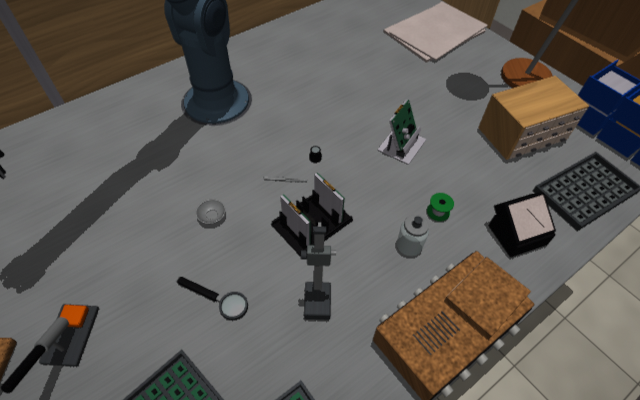

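View pics/side0.png

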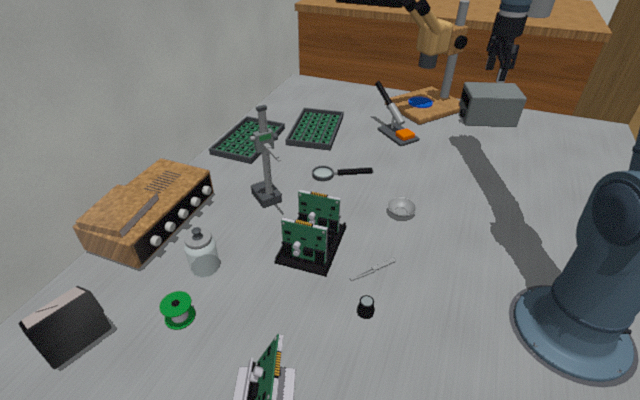

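View pics/wrist0.png

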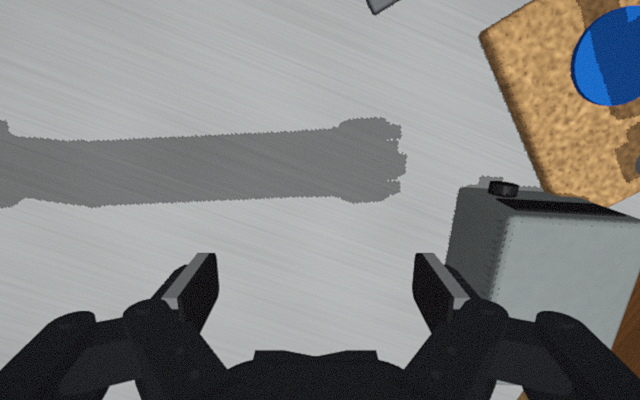

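The scene picture shows the cradle at about (403,148), the rack at (312,218) with two boards, the gauge at (318,290) and the lens at (233,306). The side picture shows the pointer near (278,159). Next I'll triangulate rough positions and look at enlarged crops.

```bash
cat > h.py <<'E'
from bench import *
import cv2, numpy as np
from scipy.spatial.transform import Rotation as R
def cam(c):
    p=camera_params(c); return np.array(p["K"]),np.array(p["camera_from_world"])
def ray(P,uv):
    K,T=P; Rc=T[:3,:3]; o=-Rc.T@T[:3,3]; d=Rc.T@np.linalg.solve(K,[uv[0],uv[1],1.]); return o,d/np.linalg.norm(d)
def onz(P,uv,z):
    o,d=ray(P,uv); return o+d*(z-o[2])/d[2]
def tri(obs):
    A=np.zeros((3,3));b=np.zeros(3)
    for P,uv in obs:
        o,d=ray(P,uv);M=np.eye(3)-np.outer(d,d);A+=M;b+=M@o
    x=np.linalg.solve(A,b); 
    return x,[float(np.linalg.norm((np.eye(3)-np.outer(ray(P,u)[1],ray(P,u)[1]))@(x-ray(P,u)[0]))) for P,u in obs]
def proj(P,x):
    K,T=P; x=np.atleast_2d(x); c=x@T[:3,:3].T+T[:3,3]; u=c@K.T; return u[:,:2]/u[:,2:]
def crop(im,x0,y0,x1,y1,s,name):
    cv2.imwrite(name,cv2.resize(im[y0:y1,x0:x1,::-1],None,fx=s,fy=s,interpolation=cv2.INTER_CUBIC))
E
python3 - <<'E'
from h import *
S=cam("scene");D=cam("side")
np.set_printoptions(precision=3,suppress=True)
print("cradle",onz(S,[403,148],0))
print("rack",onz(S,[312,224],0),onz(D,[317,242],0))
print("slot",onz(S,[312,218],.01),onz(D,[301,254],.01))
print("a",onz(S,[328,196],.06),onz(D,[305,241],.06))
print("bc tri",tri([(S,[403,124]),(D,[264,376])]))
print("lens",onz(S,[232,306],.007),onz(D,[322,174],.007))
print("handle",onz(S,[199,286],.007))
print("gauge",onz(S,[319,295],0),onz(D,[274,204],0))
print("pointer",onz(D,[278,159],.18))
s=cv2.imread("pics/scene0.png")[:,:,::-1];d=cv2.imread("pics/side0.png")[:,:,::-1]
crop(s,260,160,370,340,4,"pics/s_rack.png"); crop(d,220,90,360,290,4,"pics/d_rack.png"); 
crop(s,360,80,450,170,6,"pics/s_cr.png"); crop(d,200,320,340,400,5,"pics/d_cr.png")
E
```

```text
cradle [0.495 0.334 0.   ]
rack [ 0.55  -0.033  0.   ] [ 0.537 -0.042  0.   ]
slot [ 0.54  -0.026  0.01 ] [0.553 0.017 0.01 ]
a [0.538 0.025 0.06 ] [0.541 0.021 0.06 ]
bc tri (array([0.477, 0.333, 0.081]), [0.0003146581035525426, 0.000314658103552558])
lens [ 0.623 -0.309  0.007] [ 0.624 -0.301  0.007]
handle [ 0.536 -0.345  0.007]
gauge [ 0.715 -0.135  0.   ] [ 0.696 -0.132  0.   ]
pointer [ 0.651 -0.087  0.18 ]
```

```bash
cd pics; python3 -c "
import cv2,numpy as np
a=cv2.imread('s_rack.png');b=cv2.imread('d_rack.png')
a=cv2.resize(a,None,fx=.8,fy=.8);b=cv2.resize(b,None,fx=.72,fy=.72)
o=np.zeros((600,800,3),np.uint8);o[:a.shape[0],:a.shape[1]]=a[:600];o[:b.shape[0],390:390+b.shape[1]]=b[:600];cv2.imwrite('m1.png',o)
a=cv2.imread('s_cr.png');b=cv2.imread('d_cr.png');a=cv2.resize(a,(400,400));b=cv2.resize(b,(390,223))
o=np.zeros((400,800,3),np.uint8);o[:,:400]=a;o[:223,405:795]=b;cv2.imwrite('m2.png',o)"
```

```text
(no output)
```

View pics/m1.png

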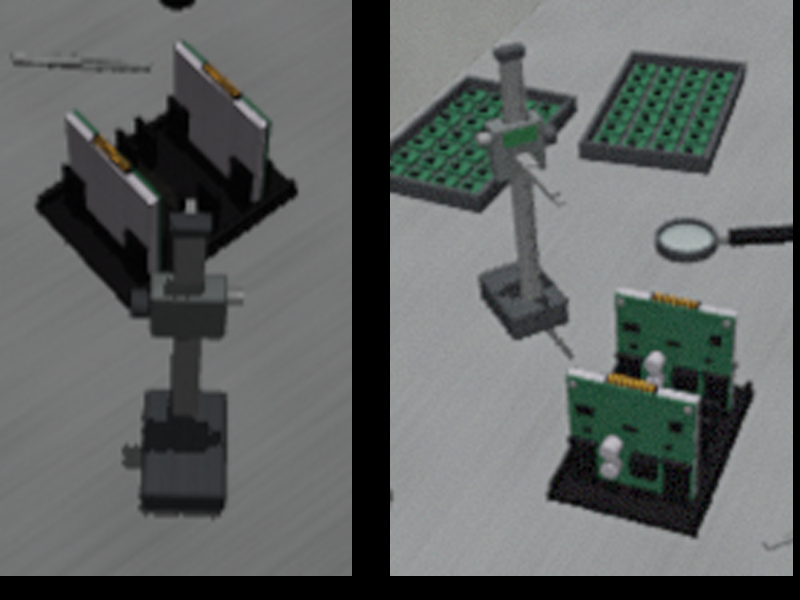

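View pics/m2.png

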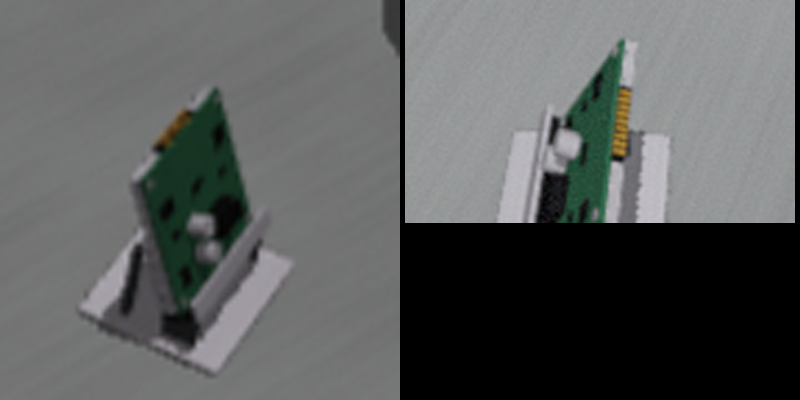

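The two rack boards stand in the outer slots with two empty fin pairs between them, so the middle slot is the free one. The cradle's board shows its green face towards +x. Next I'll get the wrist camera's geometry, so I can plan close views.

```bash
cat >> h.py <<'E'
np.set_printoptions(precision=4,suppress=True)
def tcpT():
    T=np.eye(4);T[:3,3]=read_eef_pos();T[:3,:3]=R.from_quat(read_tcp_rot()).as_matrix();return T
def snap(c,name,s=1):
    P=cam(c); im=read_camera(c)
    cv2.imwrite("pics/"+name+".png",im[:,:,::-1]); np.savez("pics/"+name+".npz",K=P[0],T=P[1]); return P,im
def load(name):
    z=np.load("pics/"+name+".npz"); return (z["K"],z["T"])
def down(yaw): # tool z down, jaw axis y at world angle yaw
    y=np.array([np.cos(yaw),np.sin(yaw),0]);z=np.array([0,0,-1.]);x=np.cross(y,z)
    return R.from_matrix(np.stack([x,y,z],1)).as_quat()
E
python3 - <<'E'
from h import *
T=tcpT();P=cam("wrist")
C=np.linalg.inv(P[1]); print(np.linalg.inv(T)@C)
print(T, read_qpos(), read_finger_gap())
# yaw of rack etc
S=cam("scene");D=cam("side")
d=lambda p:(220+(p[0]-390)/.72/4, 90+p[1]/.72/4)
s=lambda p:(260+p[0]/.8/4,160+p[1]/.8/4)
# board tops corner z=.110
print("far a",onz(S,s((180,42)),.11),onz(S,s((268,125)),.11), onz(D,d((568,370)),.11),onz(D,d((698,398)),.11))
print("b",onz(S,s((70,115)),.11),onz(S,s((157,200)),.11), onz(D,d((617,292)),.11),onz(D,d((735,318)),.11))
print("ptr tip",d((562,203)))
c1=tri([(S,(360+213/400*90,80+90/400*90)),(D,(200+(627-405)/390*140,320+40/390*140))]);print("top corner",c1)
g=lambda p:(360+p[0]/400*90,80+p[1]/400*90)
print("cradle base corners",[onz(S,g(q),.0)[:2] for q in [(80,310),(215,374),(292,262)]])
E
```

```text
[[ 0.0005 -0.961  -0.2766  0.0694]
 [ 1.      0.0007 -0.0005  0.0006]
 [ 0.0006 -0.2766  0.961  -0.1606]
 [ 0.      0.      0.      1.    ]]
[[ 0.9367  0.3502  0.      0.2277]
 [ 0.3502 -0.9367  0.     -0.6088]
 [ 0.     -0.     -1.      0.2123]
 [ 0.      0.      0.      1.    ]] [ 1.1152  0.3829  0.0439  1.5979 -0.0179  1.1612 -0.0499] 0.08544350630908651
far a [0.4945 0.0202 0.11  ] [0.5954 0.0249 0.11  ] [0.5927 0.0233 0.11  ] [0.4927 0.016  0.11  ]
b [ 0.5023 -0.0862  0.11  ] [ 0.6002 -0.079   0.11  ] [ 0.597  -0.0772  0.11  ] [ 0.4979 -0.0809  0.11  ]
ptr tip (279.72222222222223, 160.48611111111111)
top corner (array([0.4674, 0.3185, 0.1715]), [0.014461367841637965, 0.014461367841637875])
cradle base corners [array([0.4574, 0.2709]), array([0.5489, 0.3035]), array([0.5081, 0.4123])]
```

```bash
python3 - <<'E'
from h import *
def board(yawx,tilt):
    xc=np.array([np.cos(yawx),np.sin(yawx),0]);yc=np.array([-xc[1],xc[0],0]);Z=np.array([0,0,1.])
    zb=np.cos(tilt)*Z-np.sin(tilt)*yc; yb=np.cos(tilt)*yc+np.sin(tilt)*Z
    return np.stack([xc,yb,zb],1)
B=board(np.radians(-70.4),np.radians(25)); c=np.array([.477,.333,.081])
for sg in (1,-1):
    y=sg*B[:,1];z=-B[:,2];x=np.cross(y,z);q=R.from_matrix(np.stack([x,y,z],1)).as_quat()
    for h in (.03,.15): print("cradle",sg,h,inverse_kinematics(c+B[:,2]*h,q))
    yaw=np.radians(93)+(0 if sg==1 else np.pi)
    for z in (.09,.3): print("rack",sg,inverse_kinematics([.547,-.03,z],down(yaw)))
for a in (112,-68): print("lens",inverse_kinematics([.58,-.33,.25],down(np.radians(a))))
t=read_time_s()
move_ptp([.57,-.31,.25],down(np.radians(112)));snap("wrist","w_lens");print(read_time_s()-t)
E
```

```text
cradle 1 0.03 [-0.0377  0.2561 -0.8177  2.1836  0.8261  0.5201 -1.1365]
cradle 1 0.15 [ 0.0563 -0.0981 -0.8561  2.1841  0.1997  0.6392 -0.6075]
rack 1 [ 0.5828  0.4362 -0.7146  1.9169  0.3561  0.9177  1.3173]
rack 1 [ 0.6246  0.1868 -0.7224  1.7086  0.128   1.2943  1.4989]
cradle -1 0.03 [ 0.3038  0.4376 -1.2304  2.1735  1.0939  0.6896  1.8313]
cradle -1 0.15 [-1.1326 -0.1222  0.2577  2.2288  0.3946  0.6855  2.3491]
rack -1 [ 0.3321  0.3712 -0.4109  1.9282  0.1892  0.8795 -1.6935]
rack -1 [ 0.4173  0.1558 -0.484   1.7173  0.0753  1.2869 -1.6013]
lens [ 1.2574  0.7169 -1.2464  1.4672  0.6792  1.44    1.9561]
lens [ 0.5534  0.3937 -0.1293  1.5032  0.0522  1.248  -0.7695]
1.7833
```

View pics/w_lens.png

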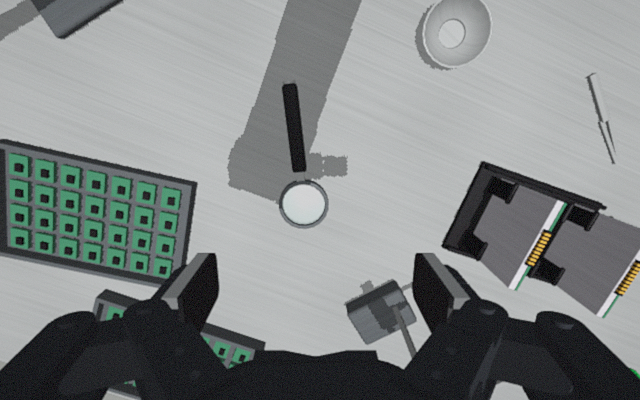

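The lens centre is at (303,204). Its handle runs from (299,171) to (290,85), with the gauge at (380,312). Next are the rack and cradle views.

```bash
cat >> h.py <<'E'
def board(yawx,tilt):
    xc=np.array([np.cos(yawx),np.sin(yawx),0]);yc=np.array([-xc[1],xc[0],0]);Z=np.array([0,0,1.])
    zb=np.cos(tilt)*Z-np.sin(tilt)*yc; yb=np.cos(tilt)*yc+np.sin(tilt)*Z
    return np.stack([xc,yb,zb],1)
def gq(B,sg=1):
    y=sg*B[:,1];z=-B[:,2];x=np.cross(y,z);return R.from_matrix(np.stack([x,y,z],1)).as_quat()
E
python3 - <<'E'
from h import *
P=load("w_lens")
for p in [(303,204),(299,171),(290,85)]: print(onz(P,p,.007))
print("gauge",onz(P,(380,312),.03))
t=read_time_s()
move_ptp([.487,-.03,.30],down(np.radians(93)));P,im=snap("wrist","w_rack");print(read_time_s()-t)
for n in ["free_slot","rack","board_a_centre","contact_row","gauge_pointer"]:
    print(n,[(q["at"],q["confidence"]) for q in tip_of("wrist",n)[:3]])
B=board(np.radians(-70.4),np.radians(25)); c=np.array([.477,.333,.081])
move_ptp(c+B[:,2]*.15,gq(B));P,im=snap("wrist","w_cr")
for n in ["cradle","board_centre","contact_row"]:
    print(n,[(q["at"],q["confidence"]) for q in tip_of("wrist",n)[:3]])
print(read_time_s(),read_qpos())
E
```

```text
[ 0.6224 -0.307   0.007 ]
[ 0.5842 -0.3273  0.007 ]
[ 0.4936 -0.3735  0.007 ]
gauge [ 0.7176 -0.1587  0.03  ]
1.1917
free_slot [([313.2, 196.0], 0.87)]
rack [([314.6, 194.8], 0.63)]
board_a_centre [([354.3, 208.2], 0.59)]
contact_row [([171.3, 69.0], 0.19)]
gauge_pointer [([253.2, 333.5], 0.95), ([596.3, 174.4], 0.58)]
cradle [([292.2, 161.8], 0.96)]
board_centre [([311.2, 175.2], 0.76)]
contact_row [([310.9, 190.5], 0.84)]
6.4583 [ 0.758  -0.3559 -1.3729  2.1721 -0.3546  0.6419 -0.094 ]
```

View pics/w_rack.png

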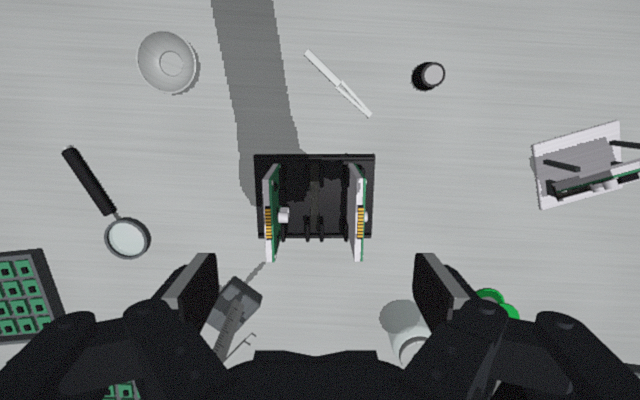

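View pics/w_cr.png

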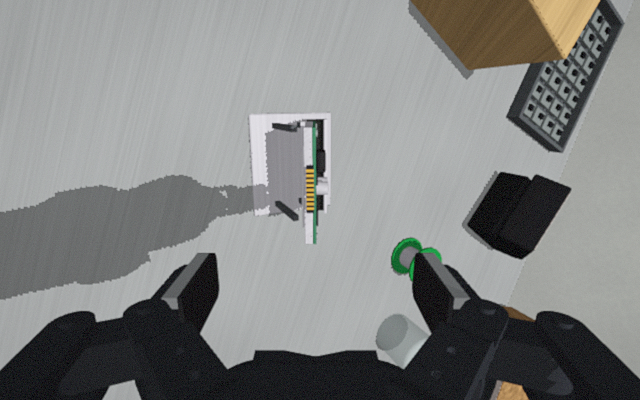

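```bash
python3 - <<'E'
import cv2,numpy as np
a=cv2.imread('pics/w_cr.png')[105:255,235:345];b=cv2.imread('pics/w_rack.png')[145:270,245:385]
a=cv2.resize(a,None,fx=4,fy=4,interpolation=cv2.INTER_CUBIC);b=cv2.resize(b,None,fx=4,fy=4,interpolation=cv2.INTER_CUBIC)
cv2.imwrite('pics/w_cr_z.png',a);cv2.imwrite('pics/w_rack_z.png',b)
E
```

```text
(no output)
```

View pics/w_cr_z.png

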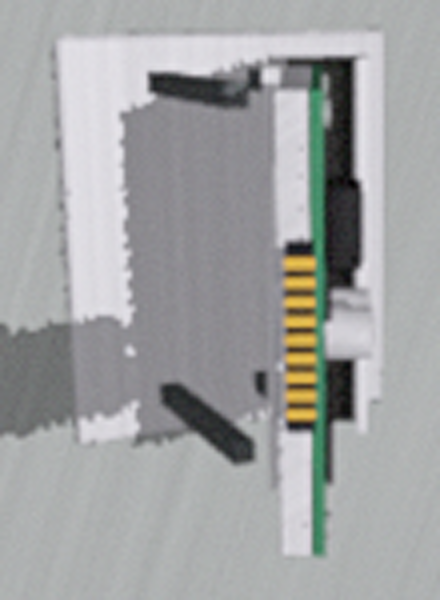

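View pics/w_rack_z.png

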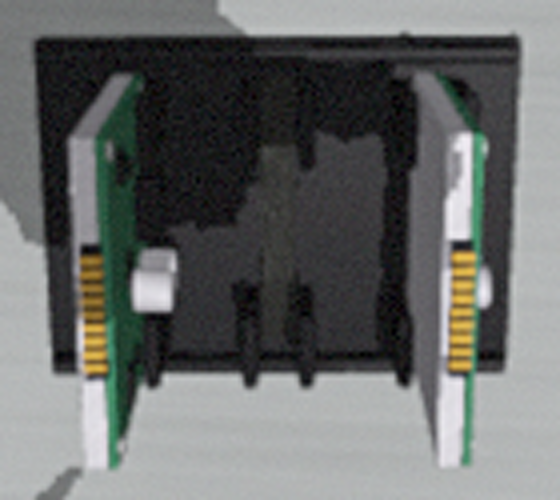

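```bash
python3 - <<'E'
from h import *
from scipy.optimize import least_squares
P=load("w_rack"); u=lambda p:(245+p[0]/4,145+p[1]/4)
cs=[onz(P,u(p),.008) for p in [(38,38),(520,38),(503,370),(55,370)]]
print(np.array(cs)); print("centre",np.mean(cs,0), np.linalg.norm(cs[0]-cs[1]),np.linalg.norm(cs[1]-cs[2]), "yaw x", np.degrees(np.arctan2(*(cs[3]-cs[0])[1::-1])),np.degrees(np.arctan2(*(cs[2]-cs[1])[1::-1])),"yaw y",np.degrees(np.arctan2(*(cs[0]-cs[1])[1::-1])))
for L in ([(72,138),(107,138),(118,465),(85,465)],[(450,135),(487,135),(472,465),(438,465)]):
    w=np.array([onz(P,u(p),.11) for p in L]); m=w.mean(0); f=(w[0]+w[1])/2;n=(w[2]+w[3])/2
    print("board",m,np.linalg.norm(f-n),np.degrees(np.arctan2(*(n-f)[1::-1])),np.linalg.norm(w[0]-w[1]))
print("slot floor line", [onz(P,u(p),.01) for p in [(280,160),(279,330)]], "fins",[onz(P,u(p),.05) for p in [(247,290),(304,290)]])
# cradle board
Pc=load("w_cr"); v=lambda p:(235+p[0]/4,105+p[1]/4)
obs=np.array([v(p) for p in [(274,90),(325,85),(325,553),(283,553),(284,243),(315,243),(315,428),(288,430)]])
S,D=load("w_cr"),None
s0=cam("scene");d0=cam("side")
mod=np.array([[-50,-5,50],[-50,5,50],[50,5,50],[50,-5,50],[-20,-3,54],[-20,3,54],[20,3,54],[20,-3,54]])/1000.
def res(x,sgn):
    B=board(x[3],np.radians(25)); w=mod*[sgn,1,1]@B.T+x[:3]
    return (proj(Pc,w)-obs).ravel()
for sgn in (1,-1):
    r=least_squares(res,[.477,.333,.081,np.radians(-70.4)],args=(sgn,)); print(sgn,r.x,np.degrees(r.x[3]),r.cost); print(r.fun.reshape(-1,2).T)
# scene check
x=r.x
r=least_squares(res,[.477,.333,.081,np.radians(-70.4)],args=(-1 if res([.477,.333,.081,-1.23],-1)@res([.477,.333,.081,-1.23],-1)<res([.477,.333,.081,-1.23],1)@res([.477,.333,.081,-1.23],1) else 1,))
B=board(r.x[3],np.radians(25)); np.save("bc.npy",r.x)
for P,nm in ((s0,"scene0"),(d0,"side0"),(Pc,"w_cr")):
    im=cv2.imread(f"pics/{nm}.png"); im=cv2.resize(im,None,fx=4,fy=4,interpolation=cv2.INTER_CUBIC)
    w=np.array([[-50,5,50],[50,5,50],[50,5,-50],[-50,5,-50]])/1000@B.T+r.x[:3]
    q=proj(P,w); cv2.polylines(im,[np.int32(q*4+2)],True,(0,0,255),1)
    w=mod[:4]@B.T+r.x[:3]; cv2.polylines(im,[np.int32(proj(P,w)*4+2)],True,(255,0,0),1)
    cx,cy=np.int32(q.mean(0)*4); x0=max(cx-190,0);y0=max(cy-200,0); cv2.imwrite(f"pics/ov_{nm}.png",im[y0:y0+400,x0:x0+380])
a=[cv2.imread(f"pics/ov_{n}.png") for n in ("scene0","side0")]
o=np.zeros((400,780,3),np.uint8)
for i,k in enumerate(a): o[:k.shape[0],i*390:i*390+k.shape[1]]=k
cv2.imwrite("pics/ov.png",o)
E
```

```text
[[ 0.4872 -0.1165  0.008 ]
 [ 0.4789  0.0496  0.008 ]
 [ 0.6021  0.0557  0.008 ]
 [ 0.6104 -0.1104  0.008 ]]
centre [ 0.5447 -0.0304  0.008 ] 0.16636961690791768 0.1234173746882674 yaw x 2.869411810878936 2.8309995649166773 yaw y -87.13240014679418
board [ 0.5471 -0.0822  0.11  ] 0.09830598365222411 2.6170169583643936 0.009559234740010586
board [0.5415 0.0213 0.11  ] 0.0991525893558084 2.8460437323396257 0.0101009290975336
slot floor line [array([ 0.5258, -0.031 ,  0.01  ]), array([ 0.5897, -0.0282,  0.01  ])] fins [array([ 0.5608, -0.0402,  0.05  ]), array([ 0.5598, -0.0213,  0.05  ])]
1 [ 0.4745  0.3346  0.0741 -1.2219] -70.01226389159393 0.9479682991928273
[[-0.1013 -0.2642  0.3487 -0.5241  0.3007 -0.0254  0.3216 -0.0531]
 [-0.345   0.8265  0.01    0.0753 -0.3572 -0.4023  0.3287 -0.1294]]
-1 [0.4354 0.3193 0.0697 1.9119] 109.54125154681668 283.28673064513083
[[  8.8413 -12.0528 -11.1192   6.7454   8.489   -3.9801  -3.8136   7.4701]
 [  0.3875   2.2715   1.1604  -2.2947  -0.729    0.2517   0.4156  -1.7489]]
```

View pics/ov.png

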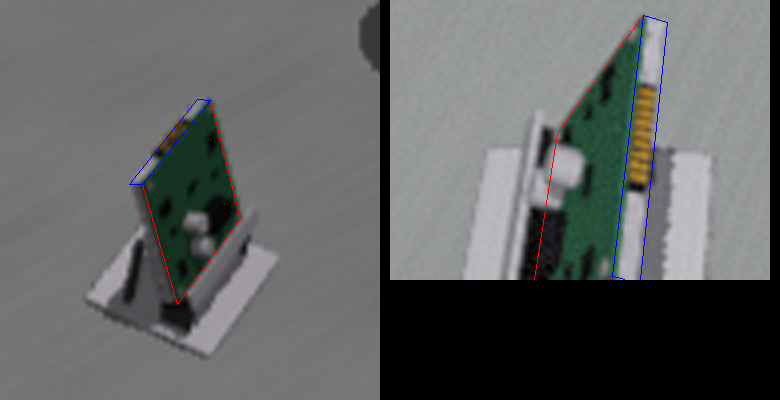

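The model outline fits both cameras to within about 1 px. Next I'll rectify the green face, to see where the flat chips are compared with where the pads will go.

```bash
python3 - <<'E'
from h import *
x=np.load("bc.npy");B=board(x[3],np.radians(25))
o=np.zeros((400,800,3),np.uint8)
for i,(c,nm) in enumerate((("scene","scene0"),("side","side0"))):
    P=cam(c);im=cv2.imread(f"pics/{nm}.png")
    w=np.array([[50,5,50],[-50,5,50],[-50,5,-50],[50,5,-50]])/1000@B.T+x[:3]
    H=cv2.getPerspectiveTransform(proj(P,w).astype(np.float32),np.float32([[0,0],[390,0],[390,390],[0,390]]))
    k=cv2.warpPerspective(im,H,(390,390),flags=cv2.INTER_CUBIC)
    cv2.rectangle(k,(195-43,0),(195+43,152),(0,0,255),1)
    o[:390,i*400:i*400+390]=k
cv2.imwrite("pics/rect.png",o)
E
```

```text
(no output)
```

View pics/rect.png

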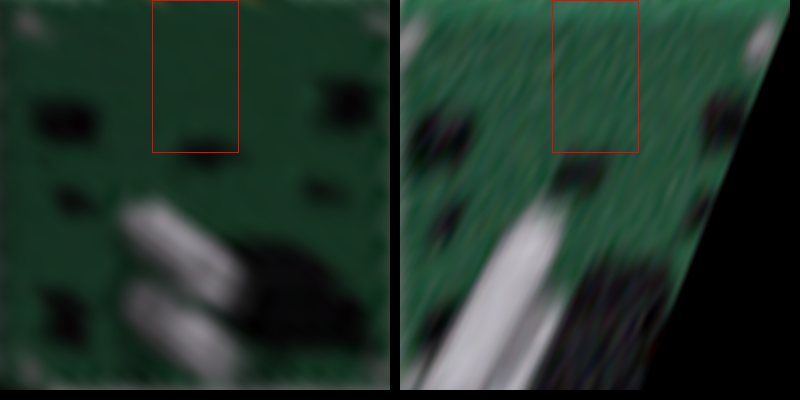

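```bash
python3 - <<'E'
from h import *
x=np.load("bc.npy");B=board(x[3],np.radians(25));c=x[:3]
q=gq(B)
t=read_time_s()
move_gripper(.045,60)
for h in (.12,.037): print(inverse_kinematics(c+B[:,2]*h,q))
move_ptp(c+B[:,2]*.10,q); print(read_qpos(),read_ft_force(),read_finger_gap())
snap("wrist","w_pre")
movel(c+B[:,2]*.037,q,speed=.06); print(read_eef_pos(),read_qpos(),read_ft_force(),read_time_s()-t)
snap("wrist","w_at");snap("side","s_at");snap("scene","sc_at")
a,b,d=[cv2.imread(f"pics/{n}.png") for n in("w_at","s_at","sc_at")]
o=np.zeros((600,800,3),np.uint8)
o[:250,:400]=cv2.resize(a,(400,250));o[:320,405:785]=cv2.resize(b[240:400,170:360],(380,320));o[260:600,:400]=cv2.resize(d[60:179,340:480],(400,340))
cv2.imwrite("pics/at.png",o)
E
```

```text
[ 0.2511  0.0137 -1.0774  2.194   0.3828  0.5814 -0.7582]
[-0.2382  0.2073 -0.6052  2.1999  0.7221  0.4738 -1.0629]
[-0.0132  0.06   -0.8287  2.2015  0.4702  0.5556 -0.8423] [-0.4182  0.4869  1.2527] 0.04519884956979422
[0.4599 0.3294 0.1081] [-0.1124  0.2305 -0.7412  2.195   0.7835  0.4979 -1.108 ] [1.0456 0.3964 0.5661] 2.5667
```

View pics/at.png

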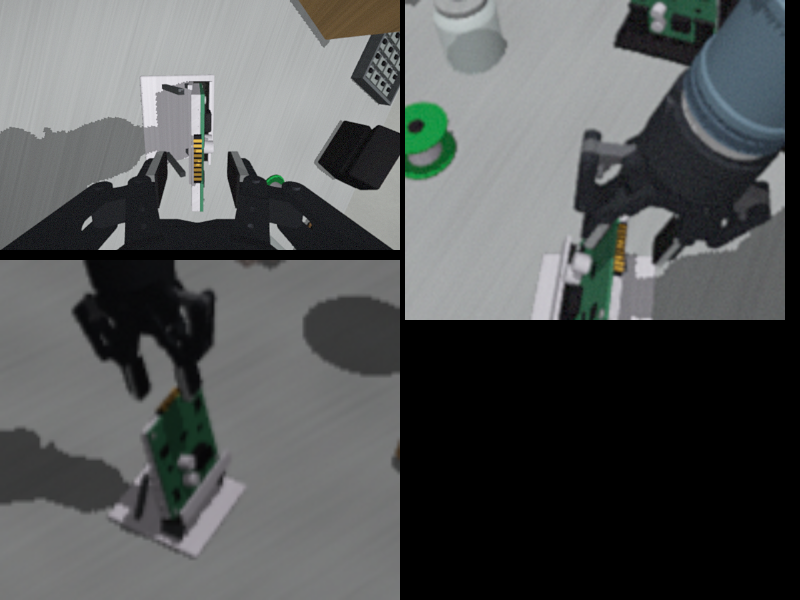

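```bash
python3 - <<'E'
from h import *
print(read_eef_pos(),read_finger_gap())
snap("scene","sc2");snap("wrist","w2");T=tcpT();P=load("sc2");W=load("w2")
x=np.load("bc.npy");B=board(x[3],np.radians(25))
o=np.zeros((500,800,3),np.uint8)
for i,(nm,P,(x0,y0)) in enumerate((("sc2",P,(340,60)),("w2",W,(215,160)))):
    im=cv2.imread(f"pics/{nm}.png");s=4
    im=cv2.resize(im,None,fx=s,fy=s,interpolation=cv2.INTER_CUBIC)
    f=lambda p:tuple(np.int32(proj(P,p)[0]*s+s/2))
    for yy in (-.0226,0,.0226):
        for zz in (0,.011,.019): cv2.circle(im,f(T[:3,:3]@[0,yy,zz]+T[:3,3]),3,(0,0,255) if zz else (0,255,255),-1)
    w=np.array([[-50,5,50],[50,5,50],[50,5,-50],[-50,5,-50]])/1000@B.T+x[:3]
    cv2.polylines(im,[np.int32(proj(P,w)*s+s/2)],True,(255,0,255),1)
    k=im[y0*s:y0*s+500,x0*s:x0*s+395]; o[:k.shape[0],i*400:i*400+k.shape[1]]=k
cv2.imwrite("pics/at2.png",o)
E
```

```text
[0.4599 0.3293 0.1081] 0.04499111427161325
```

View pics/at2.png

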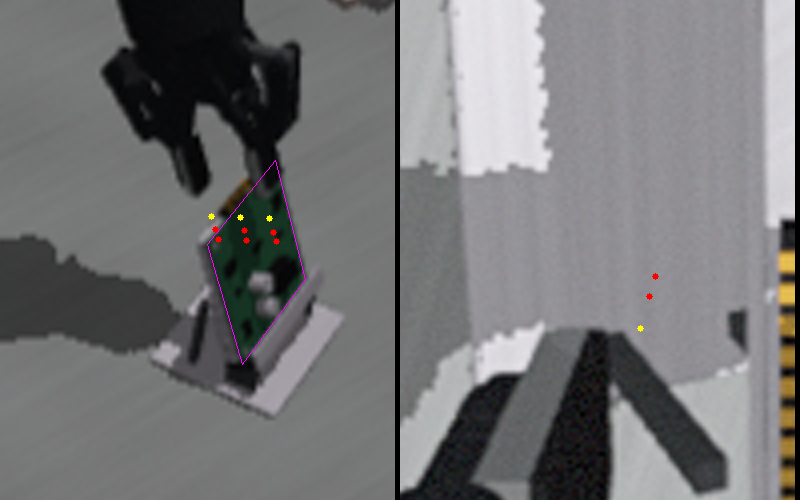

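The scene and wrist pictures both show the fingertips about 3–4 cm further back than the reported TCP implies: the tip pixels lie far above the projected TCP dots. Before gripping I'll check this with the fingers closed to board thickness, clear of the board.

```bash
python3 - <<'E'
from h import *
x=np.load("bc.npy");B=board(x[3],np.radians(25));c=x[:3];q=gq(B)
movel(c+B[:,2]*.11,q,speed=.15)
move_gripper(.010,20); print(read_time_s(),read_finger_gap())
for n,k in(("scene","sc3"),("wrist","w3"),("side","sd3")): snap(n,k)
T=tcpT()
o=np.zeros((500,800,3),np.uint8)
for i,(nm,) in enumerate((("sc3",),("w3",))):
    P=load(nm);im=cv2.imread(f"pics/{nm}.png");s=5 if i==0 else 2
    im=cv2.resize(im,None,fx=s,fy=s,interpolation=cv2.INTER_CUBIC)
    f=lambda p:tuple(np.int32(proj(P,p)[0]*s+s/2))
    for yy in (-.005,.005):
        for zz in np.arange(-.06,.03,.02): cv2.circle(im,f(T[:3,:3]@[0,yy,zz]+T[:3,3]),2,(0,0,255) if abs(zz)>.001 else (0,255,255),-1)
    cx,cy=f(T[:3,3]);x0=max(cx-200,0);y0=max(cy-250,0);k=im[y0:y0+500,x0:x0+395];o[:k.shape[0],i*400:i*400+k.shape[1]]=k
cv2.imwrite("pics/at3.png",o)
E
```

```text
10.3417 0.00992789568579535
```

View pics/at3.png

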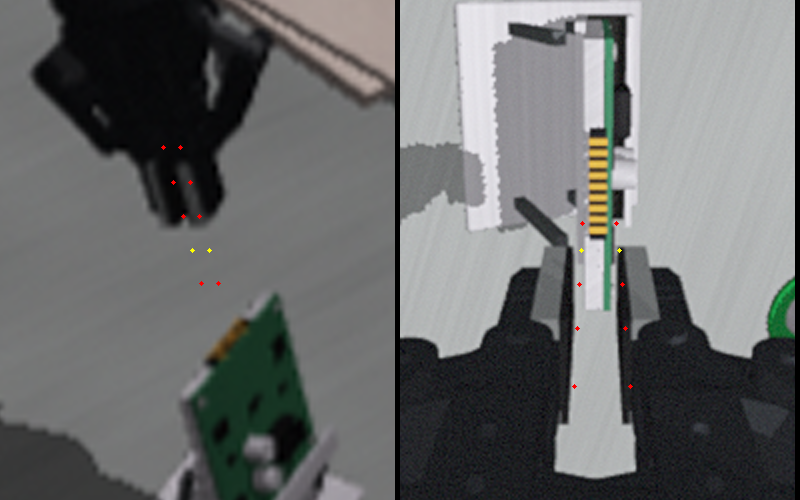

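```bash
python3 - <<'E'
from h import *
T=tcpT();print(proj(load("sd3"),T[:3,3]),proj(load("sc3"),T[:3,3]))
o=np.zeros((500,800,3),np.uint8)
for i,nm in enumerate(("sc3","sd3")):
    P=load(nm);im=cv2.imread(f"pics/{nm}.png");c=np.int32(proj(P,T[:3,3])[0]);x0=c[0]-30;y0=c[1]-40
    print(nm,x0,y0)
    k=cv2.resize(im[y0:y0+62,x0:x0+49],None,fx=8,fy=8,interpolation=cv2.INTER_CUBIC);k=cv2.convertScaleAbs(k,alpha=1.8,beta=20);o[:k.shape[0],i*400:i*400+k.shape[1]]=k
cv2.imwrite("pics/at4.png",o)
E
```

```text
[[293.2975 344.9199]] [[393.0403  90.5471]]
sc3 363 50
sd3 263 304
```

View pics/at4.png

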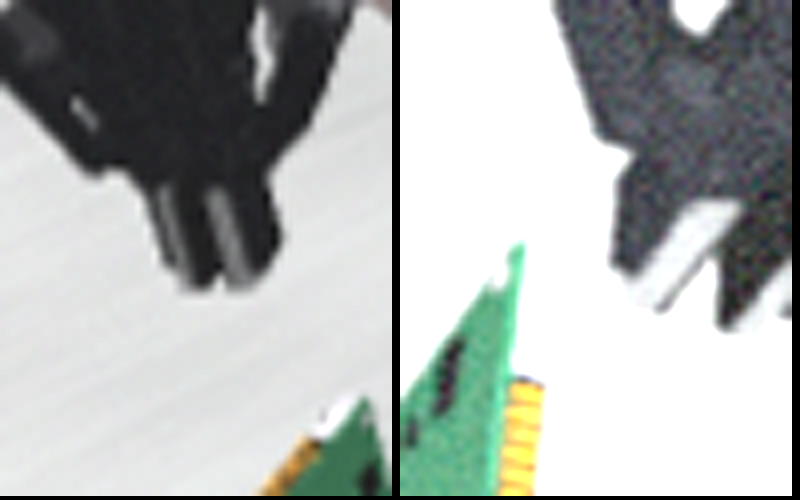

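```bash
python3 - <<'E'
from h import *
T=tcpT()
for a,b in (((390.5,85.6),(300.5,340.3)),((390.5,86.5),(299.5,341.))):
    p,e=tri([(load("sc3"),a),(load("sd3"),b)]); print(p,e,"tool",T[:3,:3].T@(p-T[:3,3]))
# z candidates: reproject tool z
for z in (-.03,-.02,-.015,-.01,0,.019): 
    w=T[:3,:3]@[0,0,z]+T[:3,3]; print(z,proj(load("sc3"),w),proj(load("sd3"),w))
print([ (l["at"],l["confidence"]) for l in look_for("wrist","board")][:2])
E
```

```text
[0.4215 0.3154 0.1855] [0.0003537141095144983, 0.0003537141095144414] tool [ 0.     -0.0039 -0.0149]
[0.4226 0.3153 0.1832] [4.9679459090155116e-05, 4.967945909035016e-05] tool [-0.0004 -0.0039 -0.0124]
-0.03 [[390.2456  80.4204]] [[302.1133 333.9802]]
-0.02 [[391.1869  83.8311]] [[299.1102 337.7068]]
-0.015 [[391.6538  85.5231]] [[297.6332 339.5396]]
-0.01 [[392.1183  87.2065]] [[296.1723 341.3525]]
0 [[393.0403  90.5471]] [[293.2975 344.9199]]
0.019 [[394.7661  96.8008]] [[288.0022 351.4909]]
[([321.3, 191.3], 0.95)]
```

The tips triangulate to about 14 mm behind the reported TCP, where 19 mm ahead was stated. So the real grasp point lies about 33 mm behind the reported TCP along tool z, and about 0.8 mm off in y by the wrist image. I'll go by the images and approach with that correction.

```bash
python3 - <<'E'
from h import *
x=np.load("bc.npy");B=board(x[3],np.radians(25));c=x[:3];q=gq(B)
# wrist tip z estimate
P=load("w3");T=tcpT();s=2
cy=int(proj(P,T[:3,3])[0][1]*s+1);y0=max(cy-250,0)
for row,xx in ((247,.011),(337,-.011)):
    zs=np.linspace(-.04,.03,141); r=[proj(P,T[:3,:3]@[xx,0,z]+T[:3,3])[0][1] for z in zs]; print(row,zs[np.argmin(abs(np.array(r)-(y0+row)/2))])
t0=read_time_s()
move_gripper(.045,60)
off=B[:,1]*.0008
movel(c+B[:,2]*.007+off,q,speed=.1); print(read_eef_pos(),read_ft_force(),read_qpos())
for n,k in(("scene","sc5"),("wrist","w5"),("side","sd5")): snap(n,k)
print(read_time_s()-t0)
o=np.zeros((500,800,3),np.uint8)
a=cv2.imread("pics/sc5.png")[60:160,350:450];o[:395,:395]=cv2.resize(a,(395,395))
a=cv2.imread("pics/w5.png")[100:300,220:420];o[:395,400:795]=cv2.resize(a,(395,395))
cv2.imwrite("pics/at5.png",o)
E
```

```text
247 -0.024
337 -0.025500000000000002
[0.4725 0.3341 0.0813] [-0.1661  0.4321  0.5167] [-0.1516  0.3073 -0.699   2.1831  0.9218  0.479  -1.2222]
1.7665999999999986
```

View pics/at5.png

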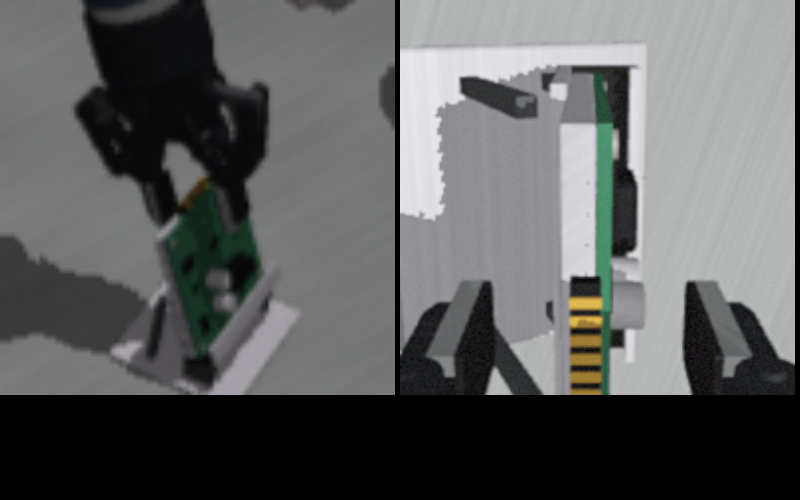

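The jaws now straddle the board's top edge, centred: jaw mid at column 588, contact row at 586. I'll go 4 mm deeper and grip.

```bash
python3 - <<'E'
from h import *
x=np.load("bc.npy");B=board(x[3],np.radians(25));c=x[:3];q=gq(B)
movel(c+B[:,2]*.003+B[:,1]*.0004,q,speed=.1)
move_gripper(.0,60); print(read_finger_gap(),read_ft_force(),read_eef_pos(),read_time_s())
for n,k in(("scene","sc6"),("wrist","w6"),("side","sd6")): snap(n,k)
o=np.zeros((400,800,3),np.uint8)
a=cv2.imread("pics/sc6.png")[60:160,350:450];o[:395,:395]=cv2.resize(a,(395,395),interpolation=cv2.INTER_CUBIC)
a=cv2.imread("pics/w6.png")[100:300,220:420];o[:395,400:795]=cv2.resize(a,(395,395))
cv2.imwrite("pics/at6.png",cv2.convertScaleAbs(o,alpha=1.4,beta=15))
E
```

```text
0.009012139295757494 [-1.2978  0.3749  1.8007] [0.4738 0.3345 0.0773] 12.9667
```

View pics/at6.png

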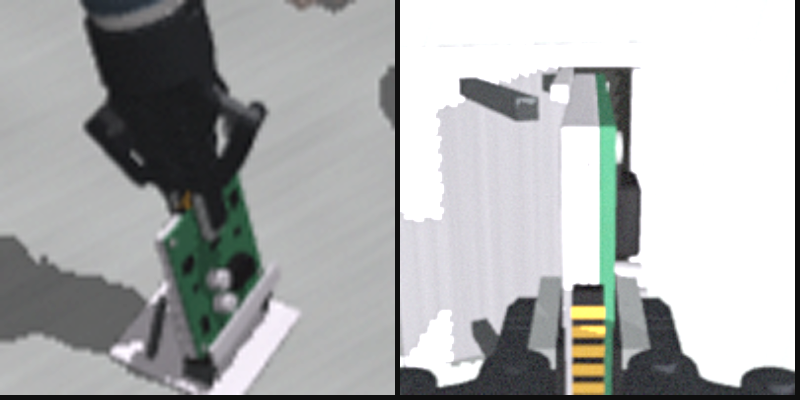

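Gripped: gap 9 mm and little side force. Now the lift out and the carry over the rack.

```bash
python3 - <<'E'
from h import *
x=np.load("bc.npy");B=board(x[3],np.radians(25));c=x[:3];q=gq(B)
t=read_time_s()
movel(c+B[:,2]*.115+B[:,1]*.0004,q,speed=.1); print(read_finger_gap(),read_ft_force(),read_time_s()-t)
R2=board(np.radians(2.85),0)
move_ptp([.5445,-.0305,.215],gq(R2)); pause(.2); print(read_qpos(),read_eef_pos(),read_ft_force(),read_finger_gap(),read_time_s())
for n,k in(("scene","sc7"),("wrist","w7"),("side","sd7")): snap(n,k)
o=np.zeros((600,800,3),np.uint8)
a=cv2.imread("pics/sc7.png")[120:260,250:390];o[:395,:395]=cv2.resize(a,(395,395),interpolation=cv2.INTER_CUBIC)
a=cv2.imread("pics/w7.png")[80:320,195:435];o[:595,400:795]=cv2.resize(a,(395,395))[:595] if 0 else np.pad(cv2.resize(a,(395,395)),((0,200),(0,0),(0,0)))
cv2.imwrite("pics/at7.png",o)
a=cv2.imread("pics/sd7.png")[120:300,220:420];cv2.imwrite("pics/at7s.png",cv2.resize(a,None,fx=3,fy=3,interpolation=cv2.INTER_CUBIC))
E
```

```text
0.009045474786040907 [-1.0864  0.4031 -3.3919] 1.2666000000000004
[ 0.3107  0.2076 -0.3721  1.8326  0.0834  1.1165  1.5309] [ 0.5444 -0.0298  0.215 ] [ 0.3531 -0.071  -3.1672] 0.00894710849585274 16.5667
```

View pics/at7.png

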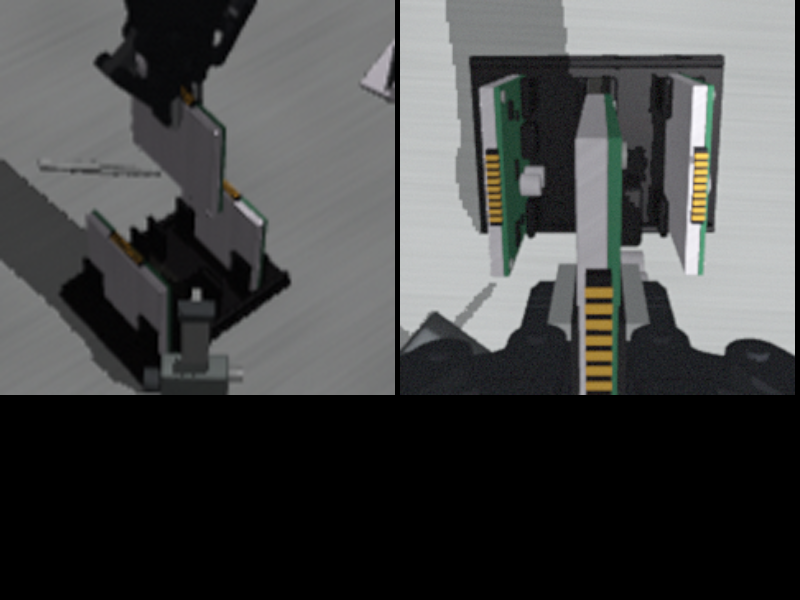

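View pics/at7s.png

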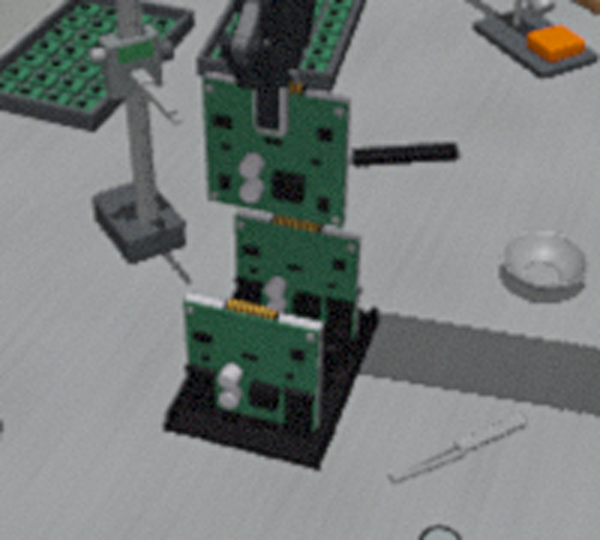

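```bash
cat > fit7.py <<'E'
from h import *
from scipy.optimize import least_squares
W=load("w7");D=load("sd7")
z=395/240
wo=[((576-400,138),(-50,-5,50)),((620-400,138),(-50,5,50)),((584-400,269),(-20,-3,54)),((612-400,269),(-20,3,54))]
obs=[(W,(195+p[0]/z,80+p[1]/z),m) for p,m in wo]+[(D,(220+p[0]/3,120+p[1]/3),m) for p,m in [((204,74),(50,5,50)),((350,98),(-50,5,50)),((345,229),(-50,5,-50)),((208,198),(50,5,-50))]]
def res(x):
    Rm=R.from_rotvec(x[3:]).as_matrix()@board(np.radians(2.85),0)
    return np.concatenate([proj(P,Rm@(np.array(m)/1000)+x[:3])[0]-np.array(u) for P,u,m in obs])
r=least_squares(res,[.544,-.03,.21,0,0,0]);print(r.x[:3],np.degrees(r.x[3:]));print(r.fun.reshape(-1,2).T)
T=tcpT();print("tcp",T[:3,3], "TCP in board",board(np.radians(2.85),0).T@(T[:3,3]-r.x[:3]))
E
python3 fit7.py
```

```text
[ 0.5442 -0.0323  0.2104] [-1.4182 -0.8795 -0.3504]
[[-0.6627  0.6948  0.0629 -0.6553 -0.1256 -0.4186 -0.71    0.3638]
 [-1.5167 -1.4242  1.679   1.6212  1.8789  3.4624 -0.1198  0.1747]]
tcp [ 0.5445 -0.0302  0.215 ] TCP in board [0.0004 0.002  0.0046]
```

```bash
python3 - <<'E'
from h import *
q=gq(board(np.radians(3.0),0))
movel([.5445,-.0306,.122],q,speed=.12);pause(.1);print(read_eef_pos(),read_ft_force(),read_time_s())
for n,k in(("wrist","w8"),("side","sd8"),("scene","sc8")): snap(n,k)
a=cv2.imread("pics/w8.png")[60:310,165:465];cv2.imwrite("pics/at8.png",cv2.convertScaleAbs(cv2.resize(a,None,fx=2.6,fy=2.4,interpolation=cv2.INTER_CUBIC),alpha=1.5,beta=25))
E
```

```text
[ 0.5457 -0.0306  0.1233] [-0.1148 -0.3371 -3.738 ] 17.7417
```

View pics/at8.png

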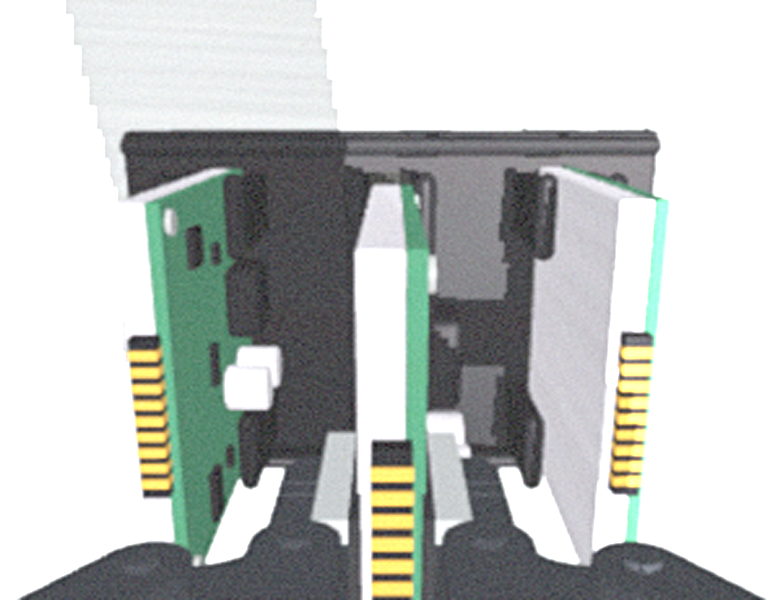

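Aligned: the held contact row is at column 392, and the midpoint of the neighbours' rows is at 391. Now I lower it, watching the force.

```bash
python3 - <<'E'
from h import *
q=gq(board(np.radians(3.0),0))
z=.122
f0=read_ft_force()[2];print("f0",f0)
movel([.5445,-.0308,.09],q,speed=.08);print(read_eef_pos(),read_ft_force())
movel([.5445,-.0308,.073],q,speed=.06);print(read_eef_pos(),read_ft_force())
z=.073
while z>.054:
    z-=.0015; movel([.5445,-.0308,z],q,speed=.03); f=read_ft_force(); print(round(z,4),read_eef_pos(),f,end=" ")
    print()
    if f[2]-f0>4 or abs(f[0])>10 or abs(f[1])>10: break
print(read_time_s())
for n,k in(("wrist","w9"),("side","sd9"),("scene","sc9")): snap(n,k)
o=np.zeros((600,800,3),np.uint8)
a=cv2.imread("pics/sc9.png")[120:260,250:390];o[:395,:395]=cv2.resize(a,(395,395),interpolation=cv2.INTER_CUBIC)
a=cv2.imread("pics/sd9.png")[150:290,240:380];o[:395,400:795]=cv2.resize(a,(395,395),interpolation=cv2.INTER_CUBIC)
cv2.imwrite("pics/at9.png",o)
E
```

```text
f0 -3.8937784681064596
[ 0.5439 -0.0307  0.0891] [ 0.1619  0.9953 -3.6025]
[ 0.544  -0.0308  0.0725] [ 0.6178  0.8142 -4.0109]
0.0715 [ 0.5445 -0.0308  0.0716] [-0.762  -0.0858 -4.0496] 
0.07 [ 0.5444 -0.0308  0.07  ] [ 0.1501 -0.2418 -3.8949] 
0.0685 [ 0.5443 -0.0308  0.0684] [ 0.397   1.037  -3.7692] 
0.067 [ 0.5444 -0.0308  0.0669] [-0.4487  0.3662 -4.8499] 
0.0655 [ 0.5444 -0.0307  0.0653] [ 0.5978  0.5959 -4.1217] 
0.064 [ 0.5444 -0.0308  0.0639] [ 0.5286 -0.0784 -3.7081] 
0.0625 [ 0.5443 -0.0308  0.0623] [ 0.289  -0.3407 -4.0706] 
0.061 [ 0.5448 -0.0308  0.0622] [-2.6151 -1.2523  4.5441] 
20.875
```

View pics/at9.png

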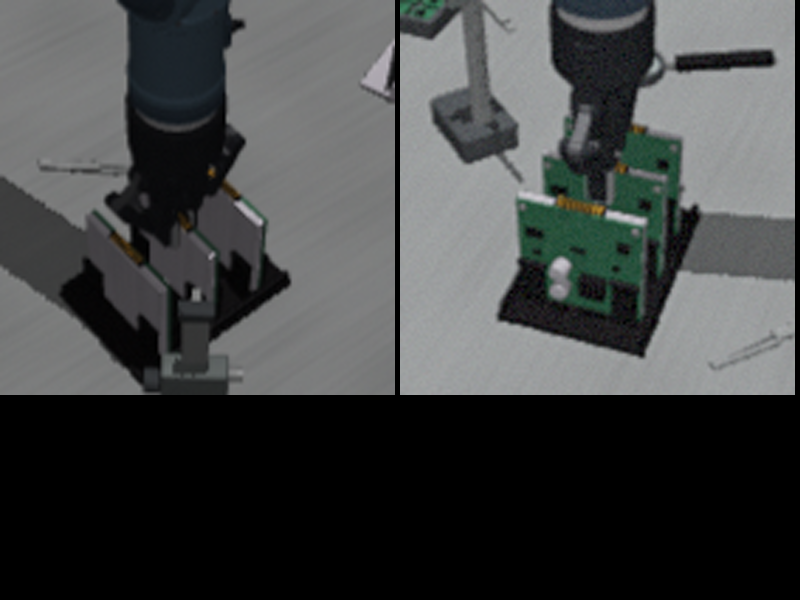

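Contact came at TCP z = 0.0622, which puts the foot at 10 mm. The board is in line with its neighbours, so I'll release with a small opening and retreat.

```bash
python3 - <<'E'
from h import *
q=gq(board(np.radians(3.0),0))
movel([.5445,-.0308,.0622],q,speed=.03)
move_gripper(.026);print(read_finger_gap(),read_ft_force())
movel([.5445,-.0308,.14],q,speed=.12)
movel([.487,-.0308,.27],q,speed=.25);pause(.1);print(read_time_s(),read_ft_force())
for n,k in(("wrist","w10"),("side","sd10"),("scene","sc10")): snap(n,k)
print([(l["at"],l["confidence"]) for l in tip_of("side","gauge_pointer")],[(l["at"],l["confidence"]) for l in tip_of("scene","gauge_pointer")],[(l["at"],l["confidence"]) for l in tip_of("wrist","gauge_pointer")])
o=np.zeros((600,800,3),np.uint8)
a=cv2.imread("pics/sc10.png")[120:330,250:390];o[:592,:395]=cv2.resize(a,(395,592),interpolation=cv2.INTER_CUBIC)
a=cv2.imread("pics/sd10.png")[90:290,230:370];o[:564,400:795]=cv2.resize(a,(395,564),interpolation=cv2.INTER_CUBIC)
cv2.imwrite("pics/at10.png",o)
E
```

```text
0.02572875989503686 [0.2257 0.2696 0.2533]
23.2 [-0.1116  0.0464 -0.2676]
[([278.4, 160.8], 0.67)] [([234.1, 307.4], 0.27), ([296.3, 229.3], 0.23)] []
```

View pics/at10.png

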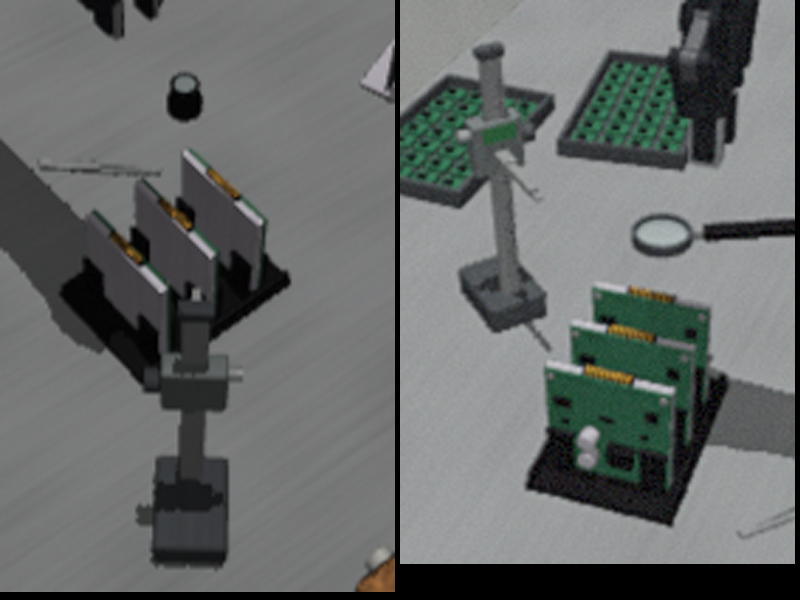

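View pics/w10.png

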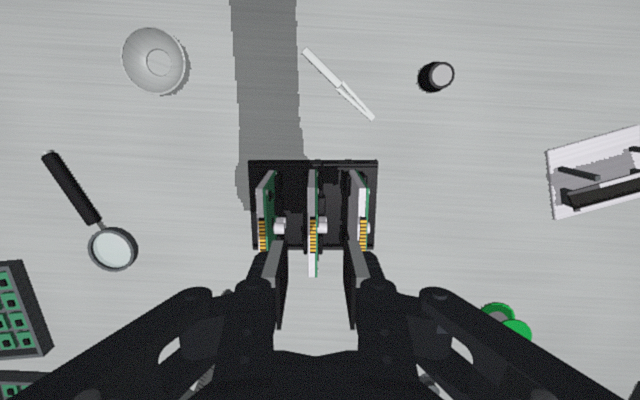

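The board stands in the middle slot, level with its neighbours, contact row on top. Next is the pointer height, from the earlier wrist view and the side view.

```bash
python3 - <<'E'
from h import *
W=load("w_rack");D=load("sd10")
for a in ((253.2,333.5),(256,334)):
  for b in ((278.4,160.8),(278.9,159.3)): print(tri([(W,a),(D,b)]))
a=cv2.imread("pics/w_rack.png")[265:385,200:300];b=cv2.imread("pics/sd10.png")[120:190,240:300]
o=np.zeros((480,810,3),np.uint8);o[:480,:400]=cv2.resize(a,(400,480),interpolation=cv2.INTER_CUBIC);o[:467,405:805]=cv2.resize(b,(400,467),interpolation=cv2.INTER_CUBIC);cv2.imwrite("pics/ptr.png",cv2.convertScaleAbs(o[:,:800],alpha=1.3))
E
```

```text
(array([ 0.6498, -0.0892,  0.1726]), [0.001901923428268353, 0.0019019234282681883])
(array([ 0.6473, -0.0885,  0.177 ]), [0.002694414978119358, 0.002694414978119427])
(array([ 0.6481, -0.0859,  0.1752]), [0.0017928573257786345, 0.0017928573257786967])
(array([ 0.6457, -0.0852,  0.1795]), [0.0025829019959339576, 0.002582901995933826])
```

View pics/ptr.png

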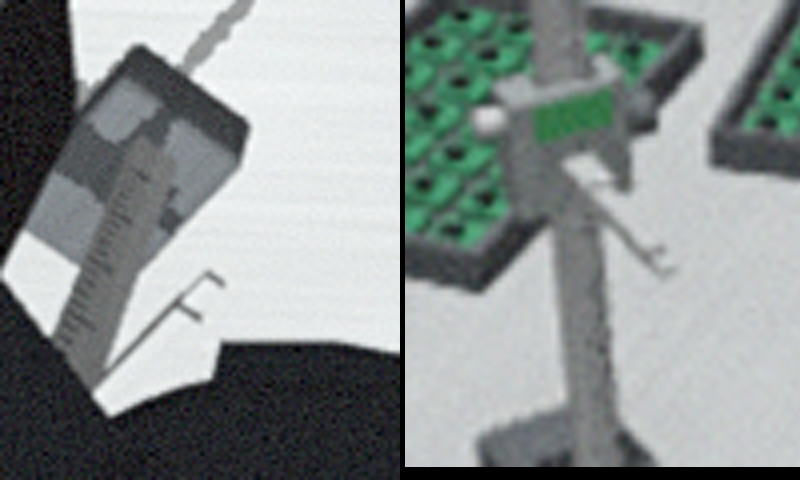

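```bash
python3 - <<'E'
from h import *
W=load("w_rack");D=load("sd10")
wp=lambda p:(200+p[0]/4,265+p[1]/4); dp=lambda p:(240+(p[0]-405)*.15,120+p[1]*.15)
for n,a,b in (("bend",(208,272),(655,268)),("prong",(223,285),(672,269)),("inner",(180,300),(640,250)),("innerprong",(200,319),(662,248)),("barroot",(105,378),(567,165))):
    print(n,tri([(W,wp(a)),(D,dp(b))]))
g=onz(load("w_lens"),(380,312),.03);print(g)
E
```

```text
bend (array([ 0.6519, -0.0909,  0.1716]), [0.003288431053754099, 0.0032884310537539953])
prong (array([ 0.6449, -0.0851,  0.1793]), [0.00021372091398859513, 0.00021372091398853498])
inner (array([ 0.661 , -0.0983,  0.172 ]), [0.0036025757160555983, 0.003602575716055709])
innerprong (array([ 0.6511, -0.09  ,  0.1838]), [0.0006811495922725731, 0.0006811495922726585])
barroot (array([ 0.6922, -0.1185,  0.1798]), [0.012763045460287547, 0.012763045460287456])
[ 0.7176 -0.1587  0.03  ]
```

The pointer height is ambiguous, anywhere from 172 to 180 mm. Two closer wrist views from either side, on the way to the lens, should settle it.

```bash
python3 - <<'E'
from h import *
q=gq(board(np.radians(3.0),0))
movel([.55,-.02,.28],q,speed=.25);pause(.1);snap("wrist","pA");print([(l["at"],l["confidence"]) for l in tip_of("wrist","gauge_pointer")])
movel([.55,-.19,.28],q,speed=.25);pause(.1);snap("wrist","pB");print([(l["at"],l["confidence"]) for l in tip_of("wrist","gauge_pointer")],read_time_s(),read_qpos())
tp=np.array([.648,-.088,.176]);o=np.zeros((400,800,3),np.uint8)
for i,n in enumerate(("pA","pB")):
    u=proj(load(n),tp)[0].astype(int);x0,y0=u[0]-33,u[1]-33;print(n,x0,y0)
    a=cv2.imread(f"pics/{n}.png")[y0:y0+66,x0:x0+66];o[:396,i*400:i*400+396]=cv2.resize(a,(396,396),interpolation=cv2.INTER_CUBIC)
cv2.imwrite("pics/pAB.png",o)
E
```

```text
[([308.4, 163.4], 0.66), ([266.1, 155.8], 0.51)]
[] 25.1417 [ 0.4919  0.2174 -0.2716  1.6756  0.0602  1.2568  1.8351]
pA 202 261
pB 383 267
```

View pics/pAB.png

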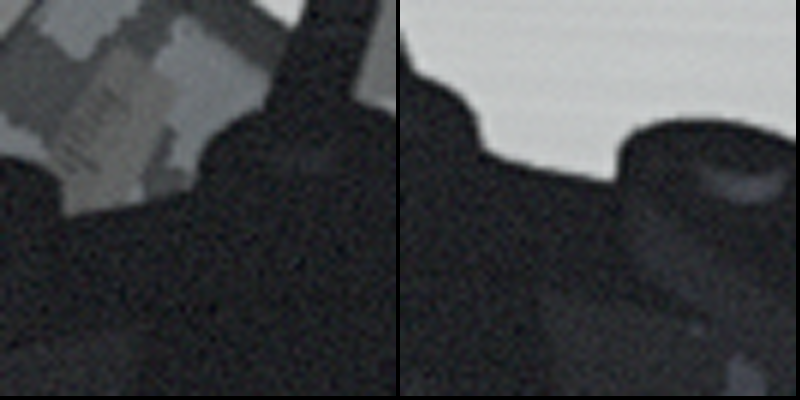

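View pics/pB.png

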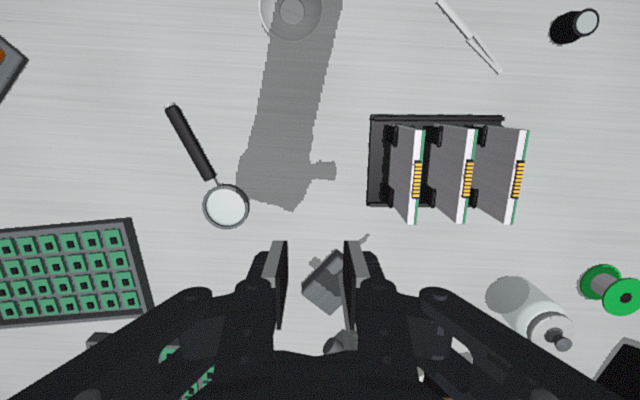

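The fingers hide the pointer in both of those views. I'll use the flipped tool yaw instead: it puts the camera on the lens side, and I'll grasp the lens that way too.

```bash
python3 - <<'E'
from h import *
q=down(np.radians(-63))
move_ptp([.575,-.18,.27],q);pause(.1);snap("wrist","pD");print(read_qpos(),[(l["at"],l["confidence"]) for l in tip_of("wrist","gauge_pointer")])
movel([.575,-.05,.28],q,speed=.25);pause(.1);snap("wrist","pC");print([(l["at"],l["confidence"]) for l in tip_of("wrist","gauge_pointer")],read_time_s())
tp=np.array([.648,-.088,.176]);o=np.zeros((400,800,3),np.uint8)
for i,n in enumerate(("pC","pD")):
    u=proj(load(n),tp)[0].astype(int);x0,y0=max(u[0]-33,0),max(u[1]-33,0);print(n,x0,y0)
    a=cv2.imread(f"pics/{n}.png")[y0:y0+66,x0:x0+66];o[:396,i*400:i*400+396]=cv2.resize(a,(396,396),interpolation=cv2.INTER_CUBIC)
cv2.imwrite("pics/pCD.png",o)
E
```

```text
[ 0.2201  0.25    0.0177  1.6507 -0.0046  1.241  -0.8608] [([246.9, 54.6], 0.59)]
[([396.7, 134.3], 0.84)] 28.5083
pC 362 97
pD 213 16
```

View pics/pCD.png

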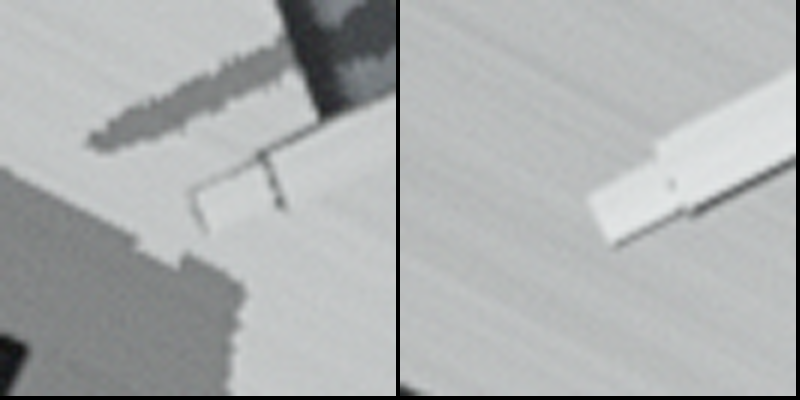

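View pics/pD.png

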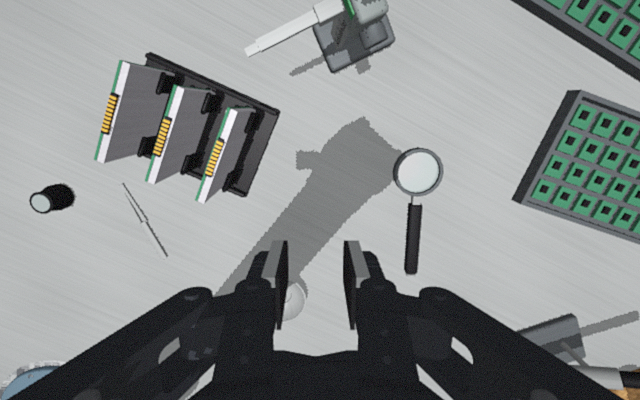

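```bash
python3 - <<'E'
from h import *
ob=[(load("pC"),(395,132)),(load("pD"),(246.3,53)),(load("w_rack"),(253.9,334.6)),(load("sd10"),(278.8,160.3))]
print(tri(ob));print(tri(ob[:2]));print(tri(ob[:3]));print(tri([ob[0],ob[3]]),tri([ob[1],ob[3]]))
# corners
c=lambda p:(362+p[0]/6,97+p[1]/6); d=lambda p:(213+(p[0]-400)/6,16+p[1]/6)
for a,b in (((188,190),(588,200)),((208,230),(612,245)),((265,155),(658,150)),((285,210),(688,212))): print(tri([(load("pC"),c(a)),(load("pD"),d(b))]))
# lens from pD
P=load("pD"); L=cv2.imread("pics/pD.png")[140:285,370:460]; cv2.imwrite("pics/lensz.png",cv2.resize(L,None,fx=4,fy=4,interpolation=cv2.INTER_CUBIC))
E
```

```text
(array([ 0.6471, -0.0882,  0.176 ]), [0.0006670260613855691, 0.0011935644768213442, 0.0010063114567874193, 0.0023372363286532295])
(array([ 0.6464, -0.0887,  0.1755]), [0.00023443526868017757, 0.0002344352686804605])
(array([ 0.6465, -0.0884,  0.1753]), [0.0004208309006834686, 0.0004218938321535078, 0.0006764800510667345])
(array([ 0.6477, -0.0875,  0.1775]), [0.001360979081338633, 0.0013609790813387955]) (array([ 0.6477, -0.0882,  0.1765]), [0.0017253191332859306, 0.0017253191332858996])
(array([ 0.648 , -0.0864,  0.1749]), [0.00026560515048422694, 0.00026560515048423426])
(array([ 0.6447, -0.0911,  0.1759]), [0.00024304886660070086, 0.00024304886660072837])
(array([ 0.6564, -0.0923,  0.178 ]), [0.0001006279476226904, 0.00010062794762271231])
(array([ 0.6517, -0.0982,  0.1782]), [7.040517985044653e-05, 7.04051798504183e-05])
```

View pics/lensz.png

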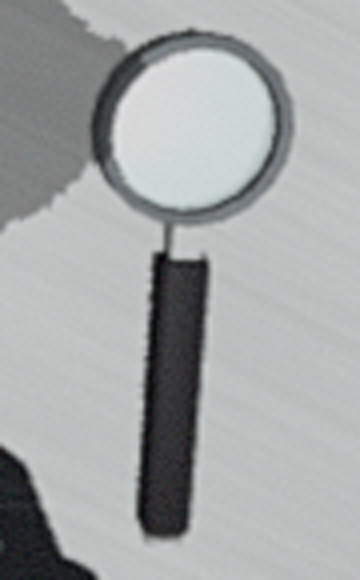

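```bash
python3 - <<'E'
from h import *
P=load("pD");Q=load("w_lens")
for n,p,q in (("c",(418,171.75),(303,204)),("h0",(415.5,204.5),(299,171)),("h1",(410.75,273.75),(290,85))):
    print(n,onz(P,p,.012),onz(Q,q,.012),tri([(P,p),(Q,q)])[0])
a=onz(P,(415.5,204.5),.012);b=onz(P,(410.75,273.75),.012);c=onz(P,(418,171.75),.012)
print(np.degrees(np.arctan2(*(a-b)[1::-1])),np.degrees(np.arctan2(*(c-b)[1::-1])),np.linalg.norm(c-a),np.linalg.norm(c-b))
for an in (-63,117): print(inverse_kinematics([.56,-.34,.03],down(np.radians(an))))
# hold pose options
for a in (0,10,20,30,-20):
    u=np.array([np.cos(np.radians(a)),np.sin(np.radians(a)),0]); print(a,inverse_kinematics(np.array([.5445,-.0305,.15])-u*.07,down(np.radians(a-90))))
E
```

```text
c [ 0.623  -0.3054  0.012 ] [ 0.6209 -0.3074  0.012 ] [ 0.6226 -0.3072  0.0068]
h0 [ 0.5837 -0.326   0.012 ] [ 0.5832 -0.3274  0.012 ] [ 0.5836 -0.3272  0.0095]
h1 [ 0.4931 -0.3744  0.012 ] [ 0.4937 -0.373   0.012 ] [ 0.4939 -0.3729  0.0147]
28.115845127120078 27.987957386797248 0.04435364321628549 0.14711879503102138
[ 0.4087  0.5936  0.0964  1.7066 -0.072   0.8449 -0.563 ]
[ 1.3077  1.0454 -1.2555  1.6608  1.0466  1.2533  1.8603]
0 [ 0.021   0.1284 -0.0465  2.0645  0.0073  0.9489 -1.6001]
10 [ 0.0522  0.1323 -0.0524  2.0599  0.0085  0.9496 -1.401 ]
20 [ 0.0824  0.1407 -0.0587  2.0502  0.0101  0.951  -1.2033]
30 [ 0.1109  0.1531 -0.0656  2.0357  0.0123  0.9532 -1.0082]
-20 [-0.0387  0.1341 -0.0361  2.0578  0.0059  0.9498 -1.9978]
```

The pointer tip is at z ≈ 0.176 and the lens centre at (0.622, −0.307), axis 27.8°; its sizes check out at 44 and 147 mm. I'll go to the handle 65 mm from the lens centre and find the bench by a light touch, because the tip offset along z is uncertain.

```bash
python3 - <<'E'
from h import *
a=np.radians(27.8);u=np.array([np.cos(a),np.sin(a)]);g=np.array([.622,-.3065])-.065*u
q=down(a-np.pi/2);print(g)
move_ptp([g[0],g[1],.09],q);move_gripper(.030)
f0=None
movel([g[0],g[1],.03],q,speed=.12);pause(.1);f0=np.mean([read_ft_force()[2] for _ in range(1)]);print(read_eef_pos(),read_ft_force(),read_time_s())
snap("wrist","w11");snap("scene","sc11");snap("side","sd11")
o=np.zeros((500,800,3),np.uint8)
k=cv2.imread("pics/w11.png")[40:360,160:480];o[:395,:395]=cv2.resize(k,(395,395))
k=cv2.imread("pics/sc11.png")[240:340,160:260];o[:395,400:795]=cv2.resize(k,(395,395),interpolation=cv2.INTER_CUBIC)
cv2.imwrite("pics/at11.png",o)
E
```

```text
[ 0.5645 -0.3368]
[ 0.5656 -0.3375  0.0312] [ 0.1062  0.2366 -0.5932] 30.775
```

View pics/at11.png

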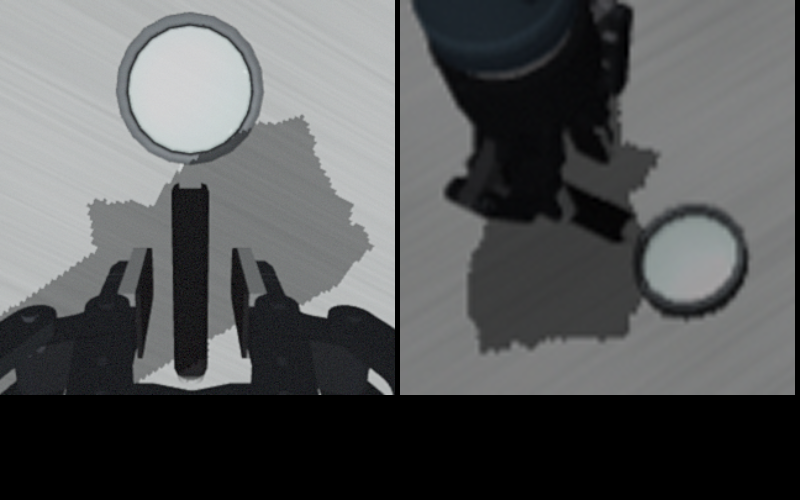

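```bash
python3 - <<'E'
from h import *
a=np.radians(27.8);u=np.array([np.cos(a),np.sin(a)]);g=np.array([.622,-.3065])-.065*u
q=down(a-np.pi/2)
move_gripper(.025)
f0=read_ft_force()[2];print(f0);t=read_time_s()
movel([g[0],g[1],.012],q,speed=.08);print(read_eef_pos(),read_ft_force());snap("wrist","w12")
z=.012
try:
  while z>-.035:
    z-=.002; movel([g[0],g[1],z],q,speed=.04); f=read_ft_force(); print(round(z,4),read_eef_pos()[2],f)
    if f[2]-f0>3: break
except MotionError as e: print("ME",e)
print(read_time_s()-t)
snap("wrist","w13")
k=cv2.imread("pics/w13.png")[40:360,160:480];cv2.imwrite("pics/at13.png",cv2.resize(k,(500,500)))
E
```

```text
1.0085546849604832
[ 0.5633 -0.3361  0.0104] [-0.4454 -0.4565 -0.4207]
0.01 0.010090435870207838 [-1.1344 -0.2333  0.4376]
0.008 0.007932829068309152 [-0.0576  0.1616 -0.2924]
0.006 0.005804783324953787 [-1.2389 -0.5913  0.3111]
0.004 0.003770046838848108 [ 0.0389  0.5016 -0.7312]
0.002 0.0017697795143134729 [-0.008  -0.7009  0.6139]
0.0 -0.0001920129174805274 [ 0.6382 -0.2505 -0.2045]
-0.002 -0.0021999256942384776 [-0.5594  0.5582  0.4662]
-0.004 -0.0042053927507365585 [-0.0276 -0.1939  0.1129]
-0.006 -0.006213344937749894 [ 0.7295 -0.4935 -0.3816]
-0.008 -0.008210909688684945 [0.0832 0.2584 0.0447]
-0.01 -0.010210866347524578 [-0.9544 -0.3878  0.6363]
-0.012 -0.012206602226848329 [-1.0807  1.2485 -0.0155]
-0.014 -0.014220786788500313 [ 0.0165 -0.8545 -0.6957]
-0.016 -0.016226709601907557 [-0.309   0.8628  0.2993]
-0.018 -0.018225590206243418 [ 0.7237  0.3642 -0.0371]
-0.02 -0.018896471283161083 [-1.6865  0.8607  4.8697]
4.425000000000004
```

View pics/at13.png

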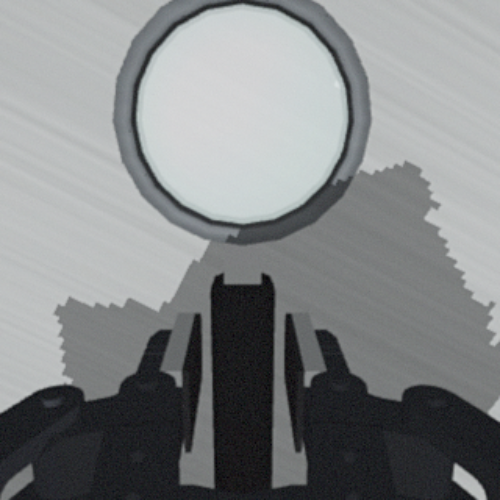

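The bench touch came at reported z = −0.0187, which confirms the tips are about 19 mm behind the reported TCP. I'll raise 3.5 mm, grip and lift a little, then check.

```bash
python3 - <<'E'
from h import *
a=np.radians(27.8);u=np.array([np.cos(a),np.sin(a)]);g=np.array([.622,-.3065])-.065*u
q=down(a-np.pi/2)
movel([g[0],g[1],-.0152],q,speed=.04)
move_gripper(0,70);print(read_finger_gap(),read_eef_pos(),read_ft_force())
movel([g[0],g[1],.10],q,speed=.12);pause(.2);print(read_finger_gap(),read_eef_pos(),read_ft_force(),read_ft_torque(),read_time_s())
for n in ("wrist","side","scene"): snap(n,n[:2]+"14")
o=np.zeros((500,800,3),np.uint8)
k=cv2.imread("pics/wr14.png")[0:320,160:480];o[:395,:395]=cv2.resize(k,(395,395))
k=cv2.imread("pics/si14.png")[80:220,280:420];o[:395,400:795]=cv2.resize(k,(395,395),interpolation=cv2.INTER_CUBIC)
cv2.imwrite("pics/at14.png",o)
E
```

```text
0.01580842555139691 [ 0.5648 -0.337  -0.0149] [-0.2497 -0.1737  2.627 ]
0.015730509613723864 [ 0.5638 -0.3364  0.0988] [-0.3493  0.0357 -1.2651] [-0.0658  0.0627  0.0497] 37.4333
```

View pics/at14.png

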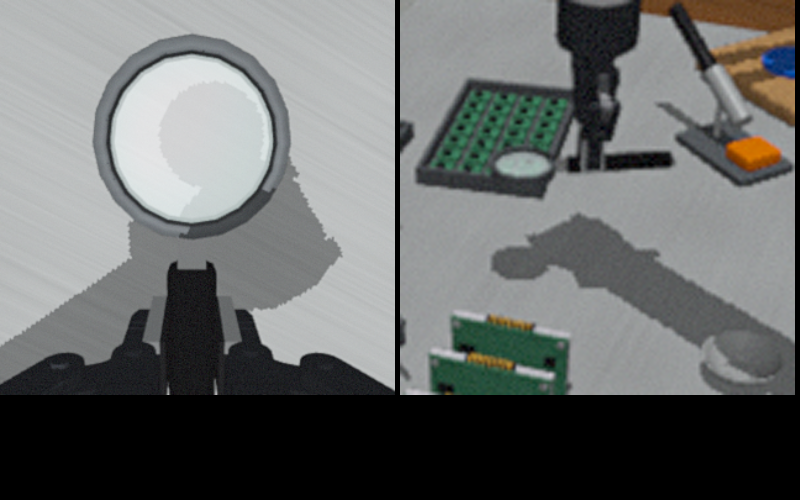

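```bash
python3 - <<'E'
from h import *
for n in ("w13","wr14"):
    im=cv2.imread(f"pics/{n}.png");P=load(n)
    g=cv2.cvtColor(im,cv2.COLOR_BGR2HSV);glass=cv2.inRange(cv2.cvtColor(im,cv2.COLOR_BGR2GRAY),0,255)
    # glass dark ring edge: flood from lens centre
    gr=cv2.GaussianBlur(cv2.cvtColor(im,cv2.COLOR_BGR2GRAY),(3,3),0)
    c=np.array([315,112.]);pts=[];ptso=[]
    for th in np.radians(np.arange(0,360,4)):
        r=np.arange(50,76,.25);xs=c[0]+r*np.cos(th);ys=c[1]+r*np.sin(th)
        v=cv2.remap(gr,xs[None].astype(np.float32),ys[None].astype(np.float32),cv2.INTER_LINEAR)[0].astype(float)
        k=np.argmin(v); 
        if ys[k]>1 and v[k]<60: pts.append((xs[k],ys[k]))
    pts=np.float32(pts); 
    for _ in range(3):
        e=cv2.fitEllipse(pts); d=np.hypot(pts[:,0]-e[0][0],pts[:,1]-e[0][1]); pts=pts[abs(d-np.median(d))<2]
    print(n,len(pts),e)
T=tcpT();P=load("wr14");C=np.linalg.inv(P[1]);print("tcp",T[:3,3])
for z in (-.029,-.022): 
    p=onz(P,(315.6,110.2),T[2,3]-z);print(T[:3,:3].T@(p-T[:3,3]))
E
```

```text
w13 88 ((314.55950927734375, 112.52586364746094), (138.90753173828125, 143.590087890625), 177.7003631591797)
wr14 81 ((314.8531188964844, 111.90951538085938), (134.98709106445312, 139.57054138183594), 178.0060577392578)
tcp [ 0.5643 -0.3367  0.0995]
[ 0.067   0.0002 -0.029 ]
[ 0.0669  0.0002 -0.022 ]
```

Firm grip, no droop: the rim ellipse scales exactly as the lift predicts. The lens centre is 66 mm ahead of the TCP, with its mid-plane 22 mm above it. Now I carry it over the contact row.

```bash
python3 - <<'E'
from h import *
a=np.radians(27.8);u=np.array([np.cos(a),np.sin(a)]);q=down(a-np.pi/2)
g=np.array([.5443,-.0308])-.0658*u; print(g)
movel([.48,-.28,.20],q,speed=.2)
movel([g[0],g[1],.20],q,speed=.2)
movel([g[0],g[1],.1538],q,speed=.08);pause(.5)
print(read_eef_pos(),read_tcp_rot(),q,read_finger_gap(),read_ft_force(),read_joint_vel(),read_time_s())
for n in ("wrist","side","scene"): snap(n,n[:2]+"15")
o=np.zeros((600,800,3),np.uint8)
k=cv2.imread("pics/wr15.png")[0:320,160:480];o[:395,:395]=cv2.resize(k,(395,395))
k=cv2.imread("pics/si15.png")[100:260,220:380];o[:395,400:795]=cv2.resize(k,(395,395),interpolation=cv2.INTER_CUBIC)
cv2.imwrite("pics/at15.png",o)
k=cv2.imread("pics/sc15.png")[100:300,220:420];cv2.imwrite("pics/at15s.png",cv2.resize(k,(500,500),interpolation=cv2.INTER_CUBIC))
E
```

```text
[ 0.4861 -0.0615]
[ 0.4862 -0.0615  0.1539] [0.9707 0.2402 0.0001 0.    ] [0.9707 0.2402 0.     0.    ] 0.015684207305936206 [-0.038  -0.325  -0.5474] [ 0.0004  0.0019 -0.0003  0.0013 -0.0027 -0.0005 -0.0003] 40.9167
```

View pics/at15.png

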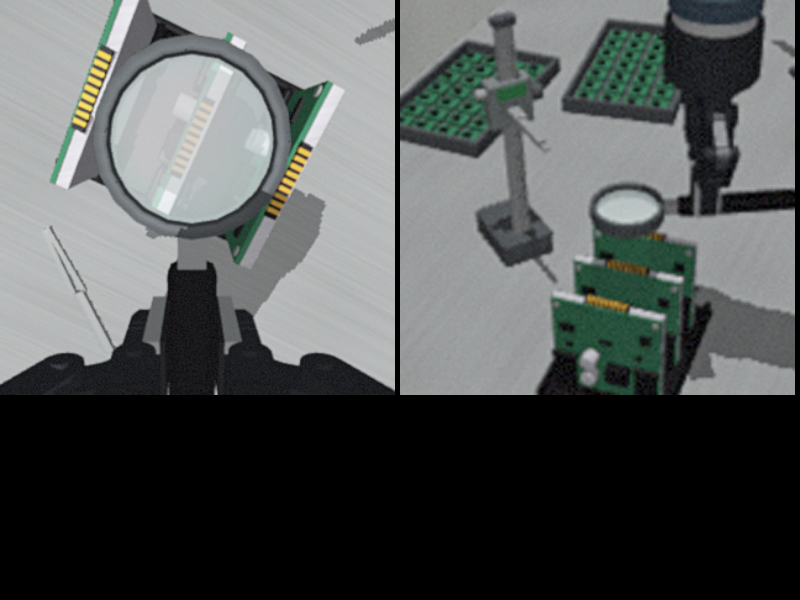

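View pics/at15s.png

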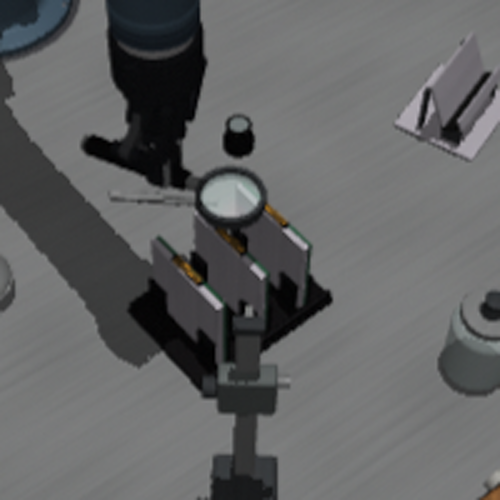

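```bash
python3 - <<'E'
from h import *
S=load("sc15");D=load("si15")
def show(P,c,col):
    pass
o=np.zeros((420,800,3),np.uint8)
for i,(n,P,) in enumerate((("sc15",S),("si15",D))):
    im=cv2.imread(f"pics/{n}.png");s=6;c=np.array([.5443,-.0308,.1758]);ct=proj(P,c)[0].astype(int)
    x0,y0=ct[0]-33,ct[1]-33;k=cv2.resize(im[y0:y0+66,x0:x0+66],None,fx=s,fy=s,interpolation=cv2.INTER_CUBIC)
    for zz,col in ((.007,(0,0,255)),(-.007,(255,0,0))):
        th=np.linspace(0,2*np.pi,80);w=c+np.stack([.032*np.cos(th),.032*np.sin(th),0*th+zz],1)
        cv2.polylines(k,[np.int32((proj(P,w)-[x0,y0])*s+s/2)],True,col,1)
    o[:396,i*400:i*400+396]=k
cv2.imwrite("pics/ovl.png",o)
E
```

```text
(no output)
```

View pics/ovl.png

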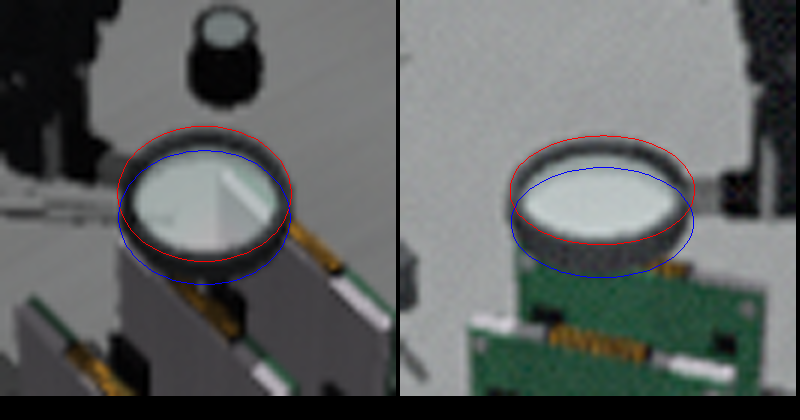

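The lens model at (0.5443, −0.0308, 0.1758) overlays both pictures within about 1 px and is level. The wrist view puts the contact row about 1 mm off, so I'll trim that and hand in.

```bash
python3 - <<'E'
from h import *
a=np.radians(27.8);u=np.array([np.cos(a),np.sin(a)]);q=down(a-np.pi/2)
g=np.array([.5453,-.0313])-.0658*u
movel([g[0],g[1],.1541],q,speed=.03);pause(1.0)
print(read_eef_pos(),read_finger_gap(),read_ft_force(),abs(read_joint_vel()).max(),read_time_s())
snap("wrist","wr16");snap("side","si16");
k=cv2.imread("pics/wr16.png")[0:320,160:480];b=cv2.imread("pics/si16.png")[100:260,220:380]
cv2.imwrite("pics/at16.png",np.hstack([cv2.resize(k,(395,395)),cv2.resize(b,(395,395))]))
E
```

```text
[ 0.4871 -0.062   0.1541] 0.015963657491290875 [ 0.0409  0.4879 -1.2195] 0.0010581438132441442 42.3167
```

View pics/at16.png

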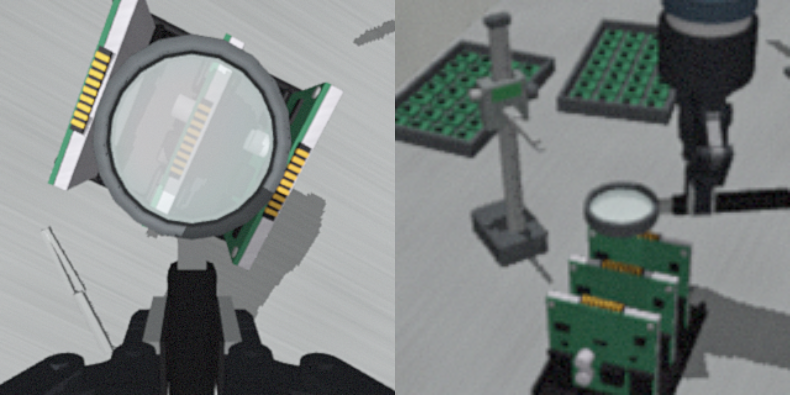

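The contact row, at about (192,135), now sits under the lens centre at about (192,136). All boards are upright, the gauge is untouched and the arm is still.

```bash
python3 -c "
from bench import *
print(sign_off())"
```

```text
the job is handed in; nothing more can be done
None
```

The job is done and handed in at about 42.5 s. The board stands in the middle slot of the rack, which was the free one. The arm is holding the lens level over that board's contact row.

- **Board:** I lifted it out along its slope and lowered it until light contact, with its foot at 10 mm as expected. I then let go with a small opening. The pictures show it upright with its contact row on top, in line with its neighbours.
- **Lens:** I gripped it by the handle 65 mm from its centre. It is held with its mid-thickness at about 176 mm and its centre over the middle of the contact row to about 1 mm. The arm was still and there was no outside force beyond the lens's own weight.
- **Checks that disagreed:**
  - **Tool point:** The reported one did not match the stated fingertips. They sit about 19 mm behind it, not 19 mm ahead. I saw this in two cameras before gripping, confirmed it by touching the bench, and allowed for it.
  - **Pointer height:** The views gave between 175 and 177.5 mm, so the held height could be off by about 1 to 2 mm.
- **Left alone:** I did not touch the gauge, the other boards or the small things. The last pictures show the gauge and boards unchanged.

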